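# Put the stray chocolate in the chill box

### The job

Open the chill box until its folding stay locks and holds the lid up by itself, and stand the stray chocolate upright in the empty front part of the tray inside, leaving the empty paper cup and the other things where they are. Then close the box: lift the locked stay a little by its black knob to free it, fold its knee towards the front and let the lid down gently until it is fully shut, never letting it drop.

Things in the scene. Friction and masses are not known exactly. Their poses are not given: they have to be found in the camera images.
- chill_box: Bench chill box of bare metal, 240 deep x 280 wide x 139 high mm with the lid shut, fixed on the table. Origin: centre of its underside; x to the back (hinge side), y to its left, z up. Walls 16 thick, rim 115 up. The folding stay is outside its right wall (-y).
- lid (a joint): Lid angle, rad: 0 shut, grows as it opens. Slab 22 thick, 0.3 to 0.65 kg; unsupported it falls shut. Raised past 1.34 the stay's knee tips over centre by its own weight (allow 0.5 s); let down, the lid then rests locked at about 1.24 and no push on it shuts it. Raised to 1.3 or less it does not lock. The stay stops it at about 1.42.
- hinge (a point): Middle of the lid's hinge line, which runs along the box's y: 117 mm above the table, 122 behind the box's middle.
- handle (a point): Middle of the round bar of the lid's handle: 10 mm thick, 96 long, along the box's y, its axis 34 above the lid's top. Lid shut: 205 mm in front of and 56 above the hinge line, 173 above the table. Moves with the lid.
- stay_foot (a point): Lower pivot of the stay, fixed on the box's right wall, 125 mm in front of and 75 below the hinge line. The lower link (flat bar 18 wide) turns about it in the box's x-z plane.
- stay_knee (a point): Knee pivot, 104 mm from the foot. Lid shut: folded, far in front. Locked: links nearly in line, knee just past straight to the back. The upper link is slotted here and shifts 0 to 12 mm along itself. At 0 its cross pin sits in a notch: no pull folds the knee. Lifted 7 to 12 mm (12 feels hard) it is free and folds to the front; the pin then rides the round head at 6.5, so 6.5 to 12 down to shut.
- stay_top (a point): Upper pivot of the stay, on the lid's right edge: lid shut, 110 mm in front of and 10 above the hinge line; moves with the lid. Distance from the knee: 104 mm plus the shift of the slot (0 when locked).
- knob (a point): Middle of the black knob on the upper link: a freely spinning sleeve 16 mm thick, 32 long, along the box's y, 36 outside the right wall, on the line knee to upper pivot, 40 plus the shift from the knee. About 166 above the table locked, 105 lid shut. The lid's edge passes just inside it: come tilted about 35 degrees, from the right. Held, it carries the lid (up to 15 N) all the way down.
- tray_spot (a point): Point on the bottom of the card tray in the box, 48 mm above the table, in the middle of its empty front part. In the box's frame the empty part is x -75 to 15, y -90 to 90 mm; four chocolates stand fixed along the back. Tray 167 x 207, centred, walls 3 thick, 30 high; the box's rim is 67 above this point.
- chocolate_mid (a point): The stray chocolate: dark, in a pleated brown paper cup, 42 x 44 x 26 mm, standing on the table to the right of the box. This point is in its middle, 10 mm above its underside; z up when upright. Its solid core is 33 thick, 20 high.
- empty_cup: Bystander: an empty brown paper cup, 48 x 50 x 26 mm, near the stray chocolate; origin under it. Which of the two stands nearer the robot varies.
- filled_tray: Bystander: red card gift tray full of chocolates, 166 x 209 x 46 mm, left of the box; origin under its centre.
- nut_jar: Bystander: clear jar of nuts with a grey lid, 91 wide, 181 high, behind the filled tray; origin under its centre.
Mind the look-alikes: they are no part of the job. Leave any green look-alike of the part that bears chocolate_mid alone.

How it is judged (in metres and radians):
On the way, in this order (a step that is already met when the one before it is completed fails the run):
1. the lid stands open on its locked stay, let go (value of joint lid between 1.19 and 1.29 rad and velocity of joint lid above -0.05 rad/s and contact force between each of the arm, the fingers and chill_box below 0.2 N), for 0.3 s.
2. the chocolate stands in the front part of the tray, let go, the lid still locked open (value of joint lid above 1.19 rad and x of chocolate_mid in the frame of chill_box between -0.085 and 0.035 m and y of chocolate_mid in the frame of chill_box between -0.1 and 0.1 m and z of chocolate_mid in the frame of chill_box between 0.053 and 0.064 m and angle between chocolate_mid's own z axis and vertical below 0.3 rad and contact force between the fingers and anything else below 0.05 N), for 0.2 s.
3. the lid is lifted off its lock, the chocolate still in the tray (value of joint lid above 1.3 rad and z of chocolate_mid in the frame of chill_box between 0.053 and 0.064 m), for 0.02 s.
At the end, for the whole second after the job is handed in: The lid is fully shut (within 0.02 rad) and at rest, and the chocolate stands upright (within 0.3 rad) on the bottom of the tray's front part inside the box (value of joint lid below 0.02 rad and velocity of joint lid above -0.05 rad/s and x of chocolate_mid in the frame of chill_box between -0.085 and 0.035 m and y of chocolate_mid in the frame of chill_box between -0.1 and 0.1 m and z of chocolate_mid in the frame of chill_box between 0.053 and 0.064 m and angle between chocolate_mid's own z axis and vertical below 0.3 rad); the robot touches nothing.
It fails at once if the lid is dropped or slammed (falls faster than 3 rad/s while less than 0.9 rad open) (value of joint lid below 0.9 rad and velocity of joint lid below -3 rad/s).
It fails at once if the chocolate is tipped over (angle between chocolate_mid's own z axis and vertical above 0.9 rad).
It fails at once if a bystander (empty cup, filled tray, nut jar) is moved by more than 30 mm (distance of any of empty_cup, filled_tray, nut_jar from where it was at the start of the episode above 0.03 m).
It also fails if it takes over 70 s, if anything falls off the work surface, if the arm or the gripper's body presses on something with over 40 N, if the wrist force passes 120 N, or if a joint passes its speed limit or range.

### The arm

A 6-joint arm with a two-finger parallel gripper is mounted at the origin on a cart in front of the work surface, level with it; the furniture and walls round the work are solid. World frame = base frame: x ahead of the robot, y to its left, z up, the work surface at z = 0. Lengths are in mm, angles in rad, forces in N, time in s.
With the tool pointing down it reaches from about 150 to 775 mm from the base axis. Payload 6.1 kg.
Tool frame: the origin (TCP) lies midway between the tips of the shut fingers; the grasp point (between the pads) lies 19 mm behind it; z points along the fingers, y is the direction in which the jaws open and shut (so a half turn about z gives the same grasp; the last joint's range is limited). The gripper opens to 85 mm and grips with 20 to 120 N. Pads are 22 mm wide; open, the fingers measure 114 mm over their backs; the gripper's body (76 mm by 85 mm) begins 54 mm behind the grasp point. The pads swing forward as they close: fully open they stand 13 mm farther back than shut.
Start: joints at [-1.276, 0.126, -0.04, 1.405, 0, 1.571], TCP at [152.531, -502.337, 231.295] pointing down, gripper open.
Joint ranges: [-2.72, 2.72], [-0.95, 1.95], [-1.27, 1.35], [-1.78, 2.02], [-1.46, 1.47], [-3.14, 3.14]. Speed limits (rad/s): [2.39, 2.39, 3.01, 3.14, 3.14, 3.14].

### API

Orientations are given as [roll, pitch, yaw] about the fixed x, y, z axes, in that order (R = Rz(yaw) Ry(pitch) Rx(roll)).
In Python, from station import * gives the robot as it stands.
- The arm moves only by the shell command python3 -m handwheel 'ROWS' [FORCE]. ROWS is JSON, a list of rows, each a list of 3 entries, a list of its own where there are three numbers: the shift along the tool's x, y, z in m, then the turn, a rotation vector about the tool's x, y, z in degrees, then the opening, from 0 (shut) to 1 (fully open). In form: [[[x, y, z], [ax, ay, az], hand], ...]. A call has 1 to 12 rows; each row shifts and turns the pose as measured when the row begins, along the tool's axes as they then stand; what a row does not reach is not made up. A row lasts 1/10 s, in which the tool goes at most 50 mm and 8.59 degrees, less where a joint would pass 70% of its speed; a pose out of reach is approached as far as the arm can. A call is refused whole if a number of a shift passes 0.05 or a number of a turn 8.59, either way. A call with a gripper value outside its range is refused whole. The fingers move at their own pace and stop on an object; FORCE is the grip in N (left out, the last holds). Time passes only in rows, so rows that do not move let the fingers close. It gives the time, the measured TCP pose, the force and the opening at its end, in the units of the state.
- observe(): the state, without advancing time (a new reading comes with each control period).
- snapshot(name): name is "scene" or "top" or "wrist"; returns a dict with "image" (420x560x3 uint8, blue, green, red), "z_map" (420x560 float32, mm along the optical axis (not along the pixel's ray), 0 where there is no reading), "fx", "fy", "cx", "cy" (pixels), "view" (4x4, takes a point from world to camera coordinates). Camera axes: x right, y down, z forward; pixel columns grow to the right and rows downward; lengths in mm; the calibration is good to about 2 mm. A picture is of the moment at which its call begins.
- job_done(): hands the job in, once; it reports no verdict.
Trained networks look in a picture, given as the dict that the camera call returned (one of the last four; its "shot" number tells which), for a name from the list of things; names that differ only in an ending like _2 or _b are one class to them, and where a whole thing is asked for, a point or a joint stands for the part that bears it (a point fixed in the world has none). Each returns a list of dicts, best first, with "conf" (0 to 1); they miss things now and then, are a little off and sometimes report something else, mostly with a low value. They report only what shows in the picture. A call takes as long as a camera call. They do not tell look-alikes from the thing itself.
- masks_of(picture, thing): "pixels" (420x560 bool, what is visible of it) and "extent" ([left, top, width, height] as shares, 0 to 1, of the picture: columns of its width, rows of its height, round what is visible of it).
- tip_of(picture, thing): "centre" ([row, column] as shares, 0 to 1, of the picture: columns of its width, rows of its height: a listed point, or the origin of a listed thing).
The state is a dict: "time_s": time; "joint_positions": joint angles; "joint_velocities": joint speeds; "joint_torque": joint torques, N m; "tcp_pos": TCP position; "tcp_rot": TCP orientation; "wrist_force": force on the tool from outside, world axes, zero at the start; "torque": the same for the moment, N m; "opening": opening from 0.0 (shut) to 1.0 (fully open).
Only numpy, scipy, OpenCV 4.12 (cv2) and the standard library are available. Lean on these libraries where they do the work, as an engineer would, in place of code of your own. Each camera call takes 0.05 s, during which the arm holds its last target.

## Working session

There is one attempt and no reset: what is moved stays moved. The work goes in short steps, Python scripts to look and compute and a shell command to move; the robot and the scene stay as the last step left them, time stands still between calls to the robot, and variables do not carry over. Pictures are saved under pics/ and viewed, and the job is handed in when it is done.

```bash
ls; mkdir -p pics; python3 - <<'E'
from station import *
import cv2
print(observe())
for n in ["scene","top","wrist"]:
    p=snapshot(n); cv2.imwrite(f"pics/{n}0.png",p["image"])
    print(n,p["fx"],p["fy"],p["cx"],p["cy"],p["view"])
E
```

```text
pics
{'time_s': 0.0, 'joint_positions': array([-1.27597978e+00,  1.26382637e-01, -4.06098626e-02,  1.40537459e+00,
        1.87235797e-05,  1.57078741e+00]), 'joint_velocities': array([ 0.00021003,  0.0007419 , -0.00126922,  0.00024466,  0.00107077,
       -0.00147605]), 'joint_torque': array([ 1.96331741e-03, -4.35920620e+01,  3.52918446e+01,  1.74127787e-02,
       -1.13591547e-06,  2.04898498e-07]), 'tcp_pos': array([ 152.4360629 , -501.96717266,  230.52622072]), 'tcp_rot': array([-3.14002189e+00, -1.87375689e-05,  2.94825435e-01]), 'wrist_force': array([-0.54460545,  0.05580147,  0.48201795]), 'torque': array([ 0.01944043, -0.0175022 , -0.00628575]), 'opening': 0.9987493064714336}
scene 406.95991673516613 406.95991673516613 287.55344316485747 204.51499960810537 [[ 7.90920347e-01 -6.11780001e-01 -1.30473964e-02 -4.69864340e+02]
 [-3.11850421e-01 -3.84637188e-01 -8.68794307e-01  2.77411515e+02]
 [ 5.26492469e-01  6.91215931e-01 -4.95001230e-01  7.69316353e+02]
 [ 0.00000000e+00  0.00000000e+00  0.00000000e+00  1.00000000e+00]]
top 484.95742796550974 484.95742796550974 281.428416192126 217.1937249427144 [[-1.96211296e-02 -9.99767758e-01  8.91299459e-03 -2.37283782e+01]
 [-9.97930712e-01  1.90375531e-02 -6.14155087e-02  5.83241349e+02]
 [ 6.12315639e-02 -1.00995927e-02 -9.98072489e-01  1.32372757e+03]
 [ 0.00000000e+00  0.00000000e+00  0.00000000e+00  1.00000000e+00]]
wrist 308.2348472721752 308.2348472721752 279.4525538664047 206.9201857741513 [[ 2.90986196e-01 -9.56724086e-01 -2.46101669e-03 -5.24137400e+02]
 [-9.11203366e-01 -2.77923343e-01  3.04083938e-01 -4.04385680e+01]
 [-2.91608402e-01 -8.62417417e-02 -9.52642064e-01  3.81275557e+02]
 [ 0.00000000e+00  0.00000000e+00  0.00000000e+00  1.00000000e+00]]
```

View pics/scene0.png

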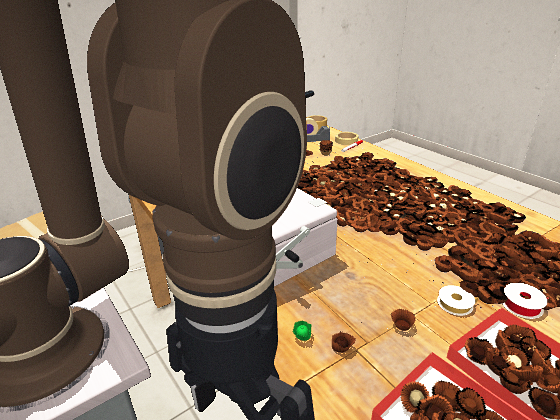

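View pics/top0.png

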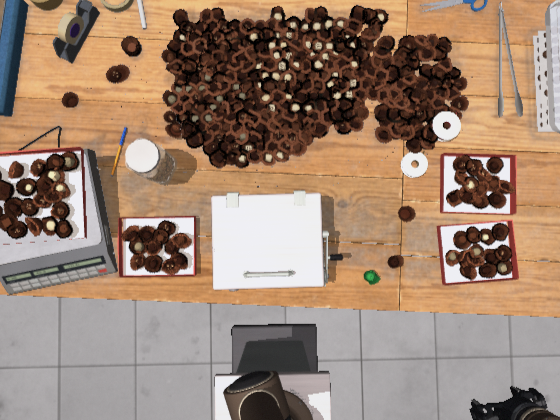

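View pics/wrist0.png

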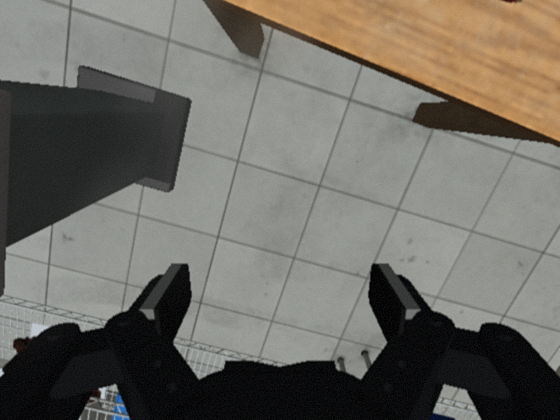

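```bash
cat > h.py <<'E'
import numpy as np, cv2
from station import *
def world(p,r,c,z=None,zw=None):
    V=p["view"]; ray=np.array([(c-p["cx"])/p["fx"],(r-p["cy"])/p["fy"],1.0])
    R=V[:3,:3]; t=V[:3,3]; o=-R.T@t; d=R.T@ray
    if zw is not None: return o+d*((zw-o[2])/d[2])
    if z is None: z=p["z_map"][int(round(r)),int(round(c))]
    return o+d*z
def proj(p,X):
    q=p["view"][:3,:3]@np.asarray(X,float)+p["view"][:3,3]
    return q[1]/q[2]*p["fy"]+p["cy"], q[0]/q[2]*p["fx"]+p["cx"]
def cloud(p):
    V=p["view"];R=V[:3,:3];t=V[:3,3]
    rr,cc=np.mgrid[0:420,0:560]; z=p["z_map"]
    P=np.stack([(cc-p["cx"])/p["fx"]*z,(rr-p["cy"])/p["fy"]*z,z],-1)
    return (P-t)@R
E
python3 - <<'E'
from h import *
for n in ["top","scene"]:
    p=snapshot(n)
    for t in ["chill_box","hinge","handle","stay_foot","stay_knee","stay_top","knob","chocolate_mid","empty_cup","filled_tray","nut_jar"]:
        for d in tip_of(p,t)[:3]:
            r,c=d["centre"][0]*420,d["centre"][1]*560
            print(n,t,round(d["conf"],2),round(r,1),round(c,1),world(p,min(r,419),min(c,559)).round(0))
    if n=="top":
        C=cv2.resize(p["image"][190:300,310:430],None,fx=5,fy=5,interpolation=cv2.INTER_CUBIC)
    else: C2=cv2.resize(p["image"][220:360,260:430],None,fx=4,fy=4,interpolation=cv2.INTER_CUBIC)
cv2.imwrite("pics/c1.png",C);cv2.imwrite("pics/c2.png",C2)
E
```

```text
top chill_box 0.84 240.8 265.7 [517.   7. 139.]
top hinge 0.65 192.1 264.1 [656.  12.  -3.]
top handle 0.65 273.2 268.4 [437.   1. 173.]
top stay_foot 0.47 244.4 326.2 [ 505. -146.  127.]
top stay_foot 0.21 213.1 406.4 [ 589. -387.   -2.]
top stay_knee 0.59 273.9 324.2 [ 429. -142.   99.]
top stay_top 0.68 237.1 326.8 [ 523. -147.  136.]
top stay_top 0.35 213.1 406.9 [ 589. -389.   -3.]
top stay_top 0.17 260.6 391.3 [ 457. -336.   15.]
top knob 0.64 167.6 158.5 [704. 270. 156.]
top knob 0.48 253.5 337.6 [ 479. -190.    0.]
top chocolate_mid 0.7 269.9 370.7 [ 432. -279.   13.]
top chocolate_mid 0.47 243.8 159.4 [516. 302.  18.]
top empty_cup 0.46 212.5 405.5 [ 590. -384.   -0.]
top filled_tray 0.76 244.8 155.8 [513. 312.  18.]
top nut_jar 0.26 255.2 338.0 [ 477. -178.  109.]
top nut_jar 0.25 242.3 270.2 [513.  -4. 139.]
scene hinge 0.74 264.0 265.0 [ 167. -538.  454.]
scene hinge 0.61 196.1 300.7 [612. -32. 138.]
scene hinge 0.52 323.2 400.5 [ 590. -377.   -1.]
scene handle 0.18 327.2 398.4 [ 571. -386.    8.]
scene stay_foot 0.98 266.8 304.9 [ 538. -139.   21.]
scene stay_knee 0.86 264.8 263.7 [ 166. -538.  454.]
scene stay_knee 0.62 345.4 340.4 [ 442. -356.   21.]
scene stay_top 0.69 229.3 305.3 [ 528. -150.  135.]
scene knob 0.63 255.7 291.1 [ 465. -181.  112.]
scene chocolate_mid 0.59 343.1 340.8 [ 448. -350.   18.]
scene chocolate_mid 0.52 331.5 302.1 [ 409. -285.   19.]
scene empty_cup 0.81 324.5 396.5 [ 568. -383.   15.]
```

View pics/c1.png

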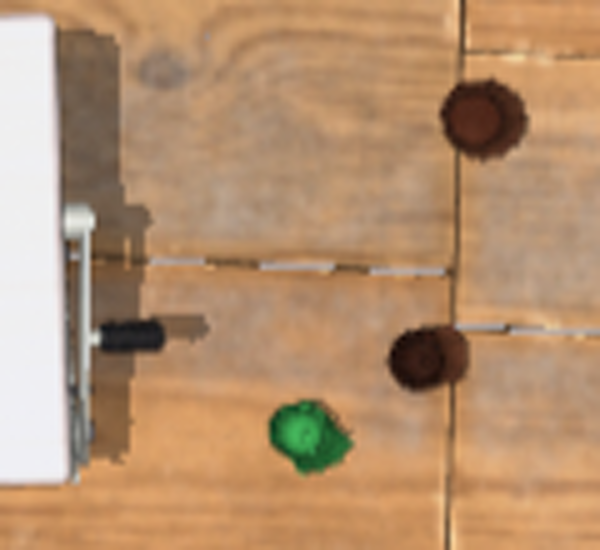

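View pics/c2.png

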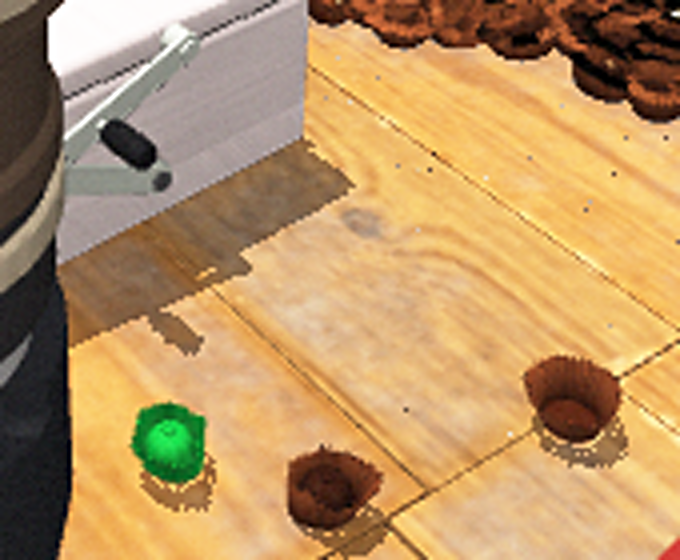

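Candidates: brown cup at top px (262,395) [scene (345,340)] shows a dark filled middle, which makes it the stray chocolate. The cup at (213,406) is pale and flat inside, so it is the empty one. (277,372) is the green look-alike. I'll confirm later with the wrist camera. Next is the box pose.

```bash
python3 - <<'E'
from h import *
p=snapshot("top"); P=cloud(p)
m=(abs(P[...,2]-139)<5)&(abs(P[...,0]-517)<200)&(abs(P[...,1])<200)
n,l,s,c=cv2.connectedComponentsWithStats(m.astype(np.uint8)); k=1+np.argmax(s[1:,4]); q=P[l==k]
print(s[k],np.median(q[:,2]))
r=cv2.minAreaRect(q[:,:2].astype(np.float32)); print("lid rect",r)
m=(P[...,2]>160)&(P[...,2]<185)&(abs(P[...,0]-440)<60)&(abs(P[...,1])<80)
q=P[m]; print("handle",len(q),q.mean(0),cv2.minAreaRect(q[:,:2].astype(np.float32)))
m=(P[...,2]>60)&(abs(P[...,0]-480)<40)&(P[...,1]<-160)&(P[...,1]>-220)
q=P[m]; print("knob",len(q),q.mean(0),np.median(q,0),q.min(0),q.max(0))
for nm,(x,y) in dict(ch=(447,-352),cup=(580,-385),green=(425,-285)).items():
    m=(P[...,2]>6)&(P[...,2]<40)&(np.hypot(P[...,0]-x,P[...,1]-y)<35)
    q=P[m]; print(nm,len(q),q.mean(0),(q.min(0)+q.max(0))/2,np.ptp(q,0))
E
```

```text
[ 211  192  116   98 9289] 137.60971150009522
lid rect ((518.2124633789062, -1.1851959228515625), (240.1063690185547, 288.28729248046875), 0.4276091456413269)
handle 198 [435.12219032   1.45104557 174.61974553] ((435.0725402832031, 1.9471549987792969), (117.42686462402344, 10.048155784606934), 89.71873474121094)
knob 68 [ 471.16517096 -174.8373822   109.09725318] [ 471.83806348 -174.73303186  109.4300434 ] [ 463.91589227 -188.31618884  101.90418503] [ 479.62216255 -161.24472367  114.55467121]
ch 143 [ 454.09400522 -347.72960058   15.30087071] [ 454.14270257 -347.25181834   15.11000788] [35.89579349 40.21500892 17.61518322]
cup 116 [ 586.79206925 -384.50603409   15.44244331] [ 586.16867617 -379.95015812   17.752033  ] [42.33502939 46.37735743 22.06232311]
green 137 [ 412.06389046 -278.88767869   14.8846395 ] [ 421.06039457 -280.35101936   16.93656023] [54.26340306 40.46986415 21.10641673]
```

```bash
cat >> h.py <<'E'
from scipy.spatial.transform import Rotation as Ro
def pose():
    s=observe(); return np.array(s["tcp_pos"],float),Ro.from_euler("xyz",s["tcp_rot"]),s
def plan(pos,rpy_deg,n,p0=None,R0=None):
    if p0 is None: p0,R0,_=pose()
    R1=Ro.from_euler("xyz",rpy_deg,degrees=True)
    w=(R0.inv()*R1).as_rotvec()/n
    M=sum(Ro.from_rotvec(w*k).as_matrix() for k in range(n))
    v=np.linalg.solve(M,R0.inv().apply(np.array(pos)-p0))
    print("n",n,"v m",(v/1000).round(4),"w deg",np.degrees(w).round(2))
def tilt_rpy(R): return R.as_euler("xyz",degrees=True)
def st():
    p,R,s=pose(); print(round(s["time_s"],2),p.round(1),tilt_rpy(R).round(1),"F",s["wrist_force"].round(1),"op",round(s["opening"],3),"j",s["joint_positions"].round(2))
E
python3 - <<'E'
from h import *
plan([435,1.5,250],[180,0,90],12)
p,R,s=pose()
w=snapshot("wrist"); V=w["view"]; o=-V[:3,:3].T@V[:3,3]
print("cam in tool",R.inv().apply(o-p))
st()
# stay geometry
H=np.array([640,117.]);F=H+[-125,-75]
def T(th): a=th+np.arctan2(10,110); return H+np.hypot(110,10)*np.array([-np.cos(a),np.sin(a)])
def knob(th,s,front=True):
    t=T(th);d=t-F;L=np.hypot(*d);b=104+s;
    if L>104+b: return None,None
    a=(L*L+104**2-b*b)/(2*L);h=np.sqrt(max(0,104**2-a*a));u=d/L;nrm=np.array([-u[1],u[0]])
    if nrm[0]>0:nrm=-nrm
    K=F+a*u+(h if front else -h)*nrm
    return K,K+(40+s)*(t-K)/b
for th in [0]: 
  for s in (0,6.5,9): print(th,s,*knob(th,s))
print(knob(1.24,0,False))
for th in (1.22,1.23,1.24,1.25): print(th,np.hypot(*(T(th)-F)))
E
```

```text
n 12 v m [ 0.0507 -0.0092 -0.0016] w deg [ 0.   -0.   -6.09]
cam in tool [  77.65661757    0.18685684 -143.61144006]
1.45 [ 152.5 -502.4  231.3] [180.    0.   16.9] F [-0.  -0.3  0.8] op 1.0 j [-1.28  0.13 -0.04  1.41 -0.    1.57]
0 0 [429.31688843 100.94407851] [468.04116211 110.96558678]
0 6.5 [424.68114158  93.5606809 ] [469.00084218 107.63243056]
0 9 [423.03531489  90.5643562 ] [469.41823144 106.36388316]
(array([571.8367359 , 129.09526653]), array([587.94962544, 165.70639586]))
1.22 205.81083150758866
1.23 206.56017605401382
1.24 207.3045889365044
1.25 208.04404905086605
```

```bash
python3 -m handwheel '[[[0.047,-0.0092,-0.0016],[0,0,-6.1],1],[[0.047,-0.0092,-0.0016],[0,0,-6.1],1],[[0.047,-0.0092,-0.0016],[0,0,-6.1],1],[[0.047,-0.0092,-0.0016],[0,0,-6.1],1],[[0.047,-0.0092,-0.0016],[0,0,-6.1],1],[[0.047,-0.0092,-0.0016],[0,0,-6.1],1],[[0.047,-0.0092,-0.0016],[0,0,-6.1],1],[[0.047,-0.0092,-0.0016],[0,0,-6.1],1],[[0.047,-0.0092,-0.0016],[0,0,-6.1],1],[[0.047,-0.0092,-0.0016],[0,0,-6.1],1],[[0.047,-0.0092,-0.0016],[0,0,-6.1],1],[[0.047,-0.0092,-0.0016],[0,0,-6.1],1]]' 30; python3 -c "
from h import *
st(); plan([435,1.5,225],[180,0,90],4)"
```

```text
time_s: 2.65
tcp_pos: [408.5, -17.1, 248.8]
tcp_rot: [3.139, 0.001, 1.611]
wrist_force: [1.6, -0.6, 0.5]
opening: 0.998
2.65 [408.5 -17.1 248.8] [1.798e+02 1.000e-01 9.230e+01] F [ 1.6 -0.6  0.5] op 0.998 j [-0.04 -0.09 -0.23  1.44 -0.    1.49]
n 4 v m [0.0045 0.0067 0.006 ] w deg [0.04 0.01 0.57]
```

```bash
python3 -m handwheel '[[[0.0045,0.0067,0.004],[0,0,0.57],0.6],[[0.0045,0.0067,0.004],[0,0,0.57],0.6],[[0.0045,0.0067,0.004],[0,0,0.57],0.6],[[0.0045,0.0067,0.004],[0,0,0.57],0.6],[[0,0,0],[0,0,0],0.6]]' 30; python3 -c "
from h import *
p=snapshot('wrist'); cv2.imwrite('pics/w1.png',p['image'])
st(); plan([435,1.5,158],[180,0,90],5)
for d in tip_of(p,'handle')[:2]: print(d, world(p,d['centre'][0]*420,d['centre'][1]*560,zw=173))"
```

```text
time_s: 3.15
tcp_pos: [436.3, 6.3, 232.4]
tcp_rot: [3.138, 0.001, 1.575]
wrist_force: [-0.2, 1.3, 0.4]
opening: 0.602
3.2 [435.9   6.  232.6] [179.8   0.   90.3] F [ 0.2 -0.4 -0. ] op 0.603 j [ 0.01 -0.05 -0.22  1.4  -0.    1.58]
n 5 v m [-0.0009 -0.0002  0.0149] w deg [0.04 0.01 0.05]
{'centre': [0.5498, 0.4934], 'conf': 0.68} [434.14509443   1.43437808 173.        ]
{'centre': [0.4848, 0.9125], 'conf': 0.51} [596.21486217  22.29084905 173.        ]
```

View pics/w1.png

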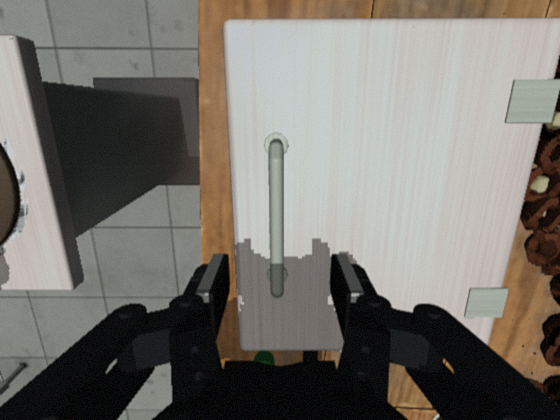

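The wrist picture shows the handle bar upright at column 277 (rows 145–290), between the jaws, and it agrees with (434, 1.4). I'm descending onto it and closing.

```bash
python3 -m handwheel '[[[-0.001,0,0.015],[0,0,0],0.6],[[-0.001,0,0.015],[0,0,0],0.6],[[-0.001,0,0.015],[0,0,0],0.6],[[-0.001,0,0.015],[0,0,0],0.6],[[-0.001,0,0.015],[0,0,0],0.6],[[0,0,0],[0,0,0],0.3],[[0,0,0],[0,0,0],0],[[0,0,0],[0,0,0],0],[[0,0,0],[0,0,0],0],[[0,0,0],[0,0,0],0]]' 40; python3 -c "
from h import *
st()"
```

```text
time_s: 4.25
tcp_pos: [434.5, -4.8, 158.2]
tcp_rot: [3.139, 0.0, 1.564]
wrist_force: [-0.7, 0.9, -3.4]
opening: 0.097
4.25 [434.5  -4.8 158.2] [179.8   0.   89.6] F [-0.7  0.9 -3.4] op 0.097 j [-0.01 -0.04 -0.37  1.23 -0.    1.57]
```

```bash
python3 -m handwheel '[[[0,0.0016,-0.0071],[2,0,0],0],[[0,0.0034,-0.0142],[4,0,0],0],[[0,0.0034,-0.0142],[4,0,0],0],[[0,0.0034,-0.0142],[4,0,0],0],[[0,0.0034,-0.0142],[4,0,0],0],[[0,0.0034,-0.0142],[4,0,0],0],[[0,0.0034,-0.0142],[4,0,0],0]]' 40; cat >> h.py <<'E'
def lid():
    p,R,s=pose(); g=p-19*R.as_matrix()[:,2]
    a=np.arctan2(g[2]-117,640-g[0])-0.267; r=np.hypot(g[2]-117,640-g[0])
    z=R.as_matrix()[:,2]; print("lid from grip",round(a,3),"r",round(r,1),"tool pitch",round(np.arctan2(z[0],-z[2]),3))
def arc(target,n):
    # body rows to rotate about hinge
    p,R,s=pose(); c=R.inv().apply(np.array([640,p[1],117])-p)
    g=p-15*R.as_matrix()[:,2]
    a=np.arctan2(g[2]-117,640-g[0])-np.arctan2(56,205); d=(target-a)/n
    w=Ro.from_rotvec([d,0,0]); print("n",n,"v",((c-w.apply(c))/1000).round(4),"deg",np.degrees(d).round(2))
E
python3 -c "
from h import *
st();lid();arc(1.385,12)"
```

```text
time_s: 4.95
tcp_pos: [477.7, -4.4, 248.8]
tcp_rot: [-2.689, -0.0, 1.566]
wrist_force: [0.1, 0.6, -5.4]
opening: 0.094
4.95 [477.7  -4.4 248.8] [-154.1   -0.    89.7] F [ 0.1  0.6 -5.4] op 0.094 j [-0.01  0.41  0.28  1.89 -0.    1.57]
lid from grip 0.502 r 214.2 tool pitch -0.453
n 12 v [ 0.      0.0041 -0.0151] deg 4.3
```

```bash
cat >> h.py <<'E'
def wp(th,tilt,y,off=15):
    a=th+np.arctan2(56,205); b=np.array([640-212.5*np.cos(a),y,117+212.5*np.sin(a)])
    z=np.array([np.sin(tilt),0,-np.cos(tilt)])
    return b+off*z,[180-np.degrees(tilt) if tilt>=0 else -180-np.degrees(tilt),0,90]
def rows(path):
    p,R,_=pose()
    for pos,rpy in path:
        R1=Ro.from_euler("xyz",rpy,degrees=True)
        v=R.inv().apply(pos-p)/1000; w=np.degrees((R.inv()*R1).as_rotvec())
        print(f"[[{v[0]:.4f},{v[1]:.4f},{v[2]:.4f}],[{w[0]:.2f},{w[1]:.2f},{w[2]:.2f}]]"); p,R=pos,R1
E
python3 -c "
from h import *
st();lid()
rows([wp(0.502+0.075*k,-0.453+0.025*k,-4.4) for k in range(1,13)])"
```

```text
4.95 [477.7  -4.4 248.8] [-154.1   -0.    89.7] F [ 0.1  0.6 -5.4] op 0.094 j [-0.01  0.41  0.28  1.89 -0.    1.57]
lid from grip 0.502 r 214.2 tool pitch -0.453
[[0.0000,0.0076,-0.0184],[-1.42,-0.15,-0.25]]
[[0.0000,0.0074,-0.0143],[-1.43,-0.00,0.00]]
[[0.0000,0.0087,-0.0136],[-1.43,0.00,-0.00]]
[[0.0000,0.0101,-0.0127],[-1.43,0.00,0.00]]
[[0.0000,0.0113,-0.0116],[-1.43,0.00,0.00]]
[[0.0000,0.0124,-0.0105],[-1.43,0.00,-0.00]]
[[0.0000,0.0134,-0.0092],[-1.43,0.00,0.00]]
[[0.0000,0.0142,-0.0079],[-1.43,0.00,0.00]]
[[0.0000,0.0149,-0.0065],[-1.43,0.00,0.00]]
[[0.0000,0.0155,-0.0050],[-1.43,0.00,-0.00]]
[[0.0000,0.0159,-0.0034],[-1.43,0.00,0.00]]
[[0.0000,0.0162,-0.0019],[-1.43,0.00,-0.00]]
```

```bash
python3 -m handwheel '[[[0,0.0076,-0.0160],[-1.4,0,0],0],[[0,0.0074,-0.0143],[-1.4,0,0],0],[[0,0.0087,-0.0136],[-1.4,0,0],0],[[0,0.0101,-0.0127],[-1.4,0,0],0],[[0,0.0113,-0.0116],[-1.4,0,0],0],[[0,0.0124,-0.0105],[-1.4,0,0],0],[[0,0,0],[0,0,0],0]]' 40
python3 -c "
from h import *
st();lid()
p,R,s=pose()
rows([wp(0.952+0.072*k,-0.303+0.025*k,-4.4) for k in range(0,7)])"
```

```text
time_s: 5.65
tcp_pos: [559.5, -3.6, 303.6]
tcp_rot: [-2.818, -0.002, 1.568]
wrist_force: [-0.6, -0.1, -3.9]
opening: 0.098
5.65 [559.5  -3.6 303.6] [-1.614e+02 -1.000e-01  8.980e+01] F [-0.6 -0.1 -3.9] op 0.098 j [-0.01  0.51  0.59  1.98  0.    1.57]
lid from grip 0.955 r 217.7 tool pitch -0.324
[[-0.0008,0.0030,0.0005],[-1.21,-0.15,-0.15]]
[[0.0000,0.0128,-0.0089],[-1.43,0.00,0.00]]
[[0.0000,0.0136,-0.0076],[-1.43,0.00,0.00]]
[[0.0000,0.0143,-0.0063],[-1.43,0.00,0.00]]
[[0.0000,0.0149,-0.0049],[-1.43,0.00,-0.00]]
[[0.0000,0.0153,-0.0035],[-1.43,0.00,0.00]]
[[0.0000,0.0155,-0.0021],[-1.43,0.00,-0.00]]
```

```bash
python3 -c "
from h import *
rows([wp(0.945+0.0735*k,-0.324+0.045*k,-4,off=15-0.4*k if k<0 else 15) for k in range(0,7)])"
```

```text
[[-0.0004,0.0016,0.0014],[-0.00,-0.15,-0.15]]
[[0.0000,0.0131,-0.0094],[-2.58,0.00,-0.00]]
[[0.0000,0.0142,-0.0079],[-2.58,-0.00,0.00]]
[[0.0000,0.0150,-0.0062],[-2.58,-0.00,0.00]]
[[0.0000,0.0156,-0.0045],[-2.58,0.00,-0.00]]
[[0.0000,0.0161,-0.0027],[-2.58,0.00,-0.00]]
[[0.0000,0.0163,-0.0009],[-2.58,0.00,0.00]]
```

```bash
python3 -m handwheel '[[[0,0.0138,-0.0088],[-2.6,0,0],0],[[0,0.0142,-0.0079],[-2.6,0,0],0],[[0,0.0150,-0.0062],[-2.6,0,0],0],[[0,0.0156,-0.0045],[-2.6,0,0],0],[[0,0.0161,-0.0027],[-2.6,0,0],0],[[0,0,0],[0,0,0],0]]' 40
python3 -c "
from h import *
st();lid()
rows([wp(1.385,-0.06,-4)])"
```

```text
time_s: 6.25
tcp_pos: [639.1, -2.9, 319.0]
tcp_rot: [-3.05, -0.003, 1.568]
wrist_force: [2.3, 0.8, -1.0]
opening: 0.093
6.25 [639.1  -2.9 319. ] [-174.8   -0.2   89.9] F [ 2.3  0.8 -1. ] op 0.093 j [-0.01  0.48  0.63  1.81  0.    1.57]
lid from grip 1.308 r 221.0 tool pitch -0.091
[[-0.0010,0.0176,0.0036],[-1.79,-0.18,-0.12]]
```

```bash
python3 -m handwheel '[[[0,0.0085,0],[-0.8,0,0],0],[[0,0.0085,0],[-0.8,0,0],0],[[0,0,0],[0,0,0],0],[[0,0,0],[0,0,0],0],[[0,0,0],[0,0,0],0],[[0,0,0],[0,0,0],0]]' 40
python3 -c "
from h import *
st();lid()
for n in ['scene','wrist']:
    p=snapshot(n);cv2.imwrite(f'pics/{n}2.png',p['image'])
    if n=='scene':
      for t in ['knob','stay_knee','stay_top','handle']:
        for d in tip_of(p,t)[:2]:
            print(t,d, world(p,d['centre'][0]*420,d['centre'][1]*560))
"
```

```text
time_s: 6.85
tcp_pos: [655.4, -2.8, 318.0]
tcp_rot: [-3.077, -0.003, 1.569]
wrist_force: [-1.1, 0.2, 2.7]
opening: 0.096
6.85 [655.4  -2.8 318. ] [-176.3   -0.2   89.9] F [-1.1  0.2  2.7] op 0.096 j [-0.01  0.49  0.65  1.79  0.    1.57]
lid from grip 1.379 r 220.6 tool pitch -0.065
knob {'centre': [0.4971, 0.6021], 'conf': 0.58} [ 594.31907475 -177.47406222  174.00918962]
knob {'centre': [0.7729, 0.713], 'conf': 0.17} [ 569.83699158 -387.57349494   16.96612486]
stay_knee {'centre': [0.5276, 0.5691], 'conf': 0.74} [ 573.01584611 -143.38067679  133.34863002]
stay_top {'centre': [0.4262, 0.6054], 'conf': 0.73} [ 624.05131053 -148.73719522  224.91959086]
```

View pics/scene2.png

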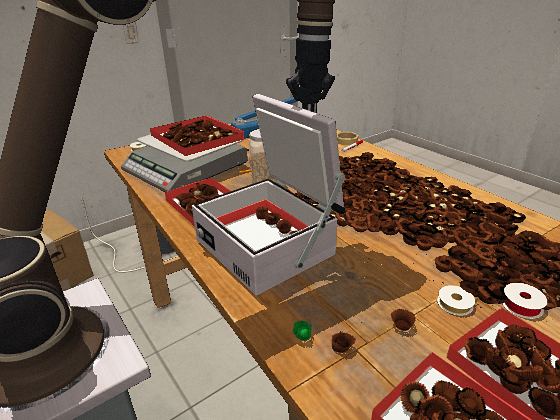

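```bash
python3 -m handwheel '[[[0,0,0],[0,0,0],0],[[0,0,0],[0,0,0],0],[[0,-0.005,0],[0,0,0],0],[[0,-0.005,0],[0,0,0],0],[[0,-0.005,0],[0,0,0],0],[[0,-0.005,0],[0,0,0],0],[[0,-0.004,0],[0,0,0],0],[[0,-0.003,0],[0,0,0],0],[[0,0,0],[0,0,0],0],[[0,0,0],[0,0,0],0]]' 20
python3 -c "
from h import *
st();lid()
"
```

```text
time_s: 8.15
tcp_pos: [627.1, -3.1, 318.4]
tcp_rot: [-3.077, -0.002, 1.569]
wrist_force: [1.7, 1.0, -0.1]
opening: 0.096
8.15 [627.1  -3.1 318.4] [-1.763e+02 -1.000e-01  8.990e+01] F [ 1.7  1.  -0.1] op 0.096 j [-0.01  0.42  0.54  1.75  0.    1.57]
lid from grip 1.251 r 220.7 tool pitch -0.065
```

```bash
python3 -m handwheel '[[[0,-0.003,0],[0,0,0],0],[[0,-0.003,0],[0,0,0],0],[[0,0,0],[0,0,0],0],[[0,0,0],[0,0,0],0]]' 20
python3 -c "
from h import *
st();lid()
p=snapshot('scene');cv2.imwrite('pics/s3.png',cv2.resize(p['image'][80:300,180:380],None,fx=3,fy=3)[:600])
"
```

```text
time_s: 8.55
tcp_pos: [622.2, -3.1, 318.3]
tcp_rot: [-3.079, -0.002, 1.568]
wrist_force: [1.5, -0.1, -0.6]
opening: 0.097
8.55 [622.2  -3.1 318.3] [-1.764e+02 -1.000e-01  8.990e+01] F [ 1.5 -0.1 -0.6] op 0.097 j [-0.01  0.41  0.52  1.75  0.    1.57]
lid from grip 1.229 r 220.9 tool pitch -0.063
```

View pics/s3.png

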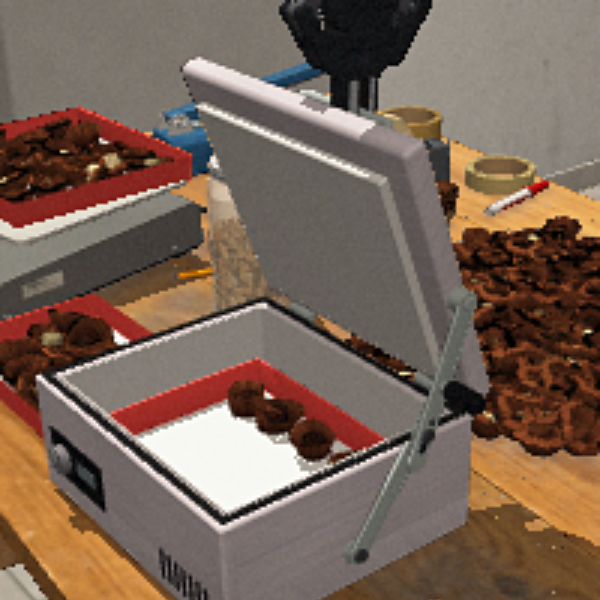

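```bash
python3 -m handwheel '[[[0,-0.003,0],[0,0,0],0],[[0,-0.003,0],[0,0,0],0],[[0,0,0],[0,0,0],0]]' 20
python3 -c "
from h import *
st();lid()
"
```

```text
time_s: 8.9
tcp_pos: [621.1, -3.1, 318.2]
tcp_rot: [-3.088, -0.002, 1.568]
wrist_force: [5.3, 0.8, -0.1]
opening: 0.093
8.9 [621.1  -3.1 318.2] [-1.77e+02 -1.00e-01  8.99e+01] F [ 5.3  0.8 -0.1] op 0.093 j [-0.01  0.39  0.5   1.73  0.    1.57]
lid from grip 1.223 r 220.9 tool pitch -0.053
```

```bash
python3 -m handwheel '[[[0,0.003,0],[0,0,0],0.1],[[0,0.001,0],[0,0,0],0.25],[[0,0,0],[0,0,0],0.25],[[0,0,0],[0,0,0],0.25],[[0,0,-0.02],[0,0,0],0.25],[[0,0,-0.03],[0,0,0],0.25],[[0,0,-0.03],[0,0,0],0.25],[[0,0,-0.03],[0,0,0],0.25],[[0,0,-0.03],[0,0,0],0.25]]' 30
python3 -c "
from h import *
st()
plan([430,-180,350],[180,0,45],10)
"
```

```text
time_s: 9.8
tcp_pos: [616.5, -3.7, 428.4]
tcp_rot: [-3.118, -0.002, 1.567]
wrist_force: [0.7, -0.6, -0.4]
opening: 0.247
9.8 [616.5  -3.7 428.4] [-1.786e+02 -1.000e-01  8.980e+01] F [ 0.7 -0.6 -0.4] op 0.247 j [-0.01  0.49  0.91  2.02  0.    1.57]
n 10 v m [-0.0236 -0.0115  0.008 ] w deg [-0.13  0.04  4.48]
```

```bash
python3 -m handwheel '[[[-0.012,-0.03,0.0],[0,0,4.5],0.5],[[-0.023,-0.03,0.0],[0,0,5],0.7],[[-0.023,-0.03,0.0],[0,0,5],0.8],[[-0.023,-0.03,0.0],[0,0,5],0.8],[[-0.023,-0.03,0.0],[0,0,5],0.8]]' 30
python3 -c "
from h import *
st()
p=snapshot('scene');cv2.imwrite('pics/s4.png',p['image'])
plan([440,-347,200],[180,0,0],9)
"
```

```text
time_s: 10.3
tcp_pos: [442.3, -79.2, 430.6]
tcp_rot: [-3.117, 0.01, 1.127]
wrist_force: [-0.2, -0.3, 0.8]
opening: 0.797
10.3 [442.3 -79.2 430.6] [-178.6    0.6   64.6] F [-0.2 -0.3  0.8] op 0.797 j [-0.18  0.09  0.37  1.88 -0.    1.84]
n 9 v m [-0.0177  0.0259  0.0257] w deg [-0.1   0.15  7.15]
```

View pics/s4.png

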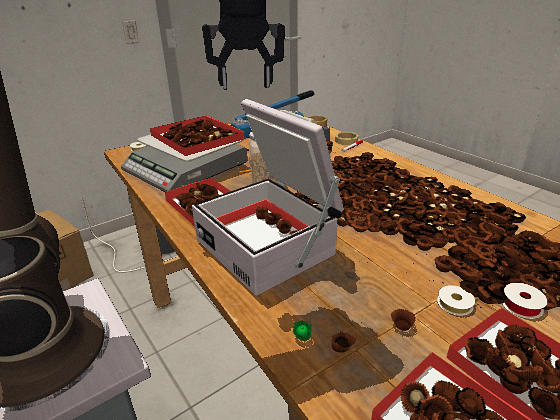

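```bash
python3 -c "
from h import *
plan([440,-347,200],[180,0,180],15)
"
```

```text
n 15 v m [-0.0188 -0.0096  0.0157] w deg [-0.1  -0.07 -7.71]
```

```bash
python3 -m handwheel '[[[-0.0188,-0.0096,0.0157],[0,0,-7.7],0.8],[[-0.0188,-0.0096,0.0157],[0,0,-7.7],0.8],[[-0.0188,-0.0096,0.0157],[0,0,-7.7],0.8],[[-0.0188,-0.0096,0.0157],[0,0,-7.7],0.8],[[-0.0188,-0.0096,0.0157],[0,0,-7.7],0.8],[[-0.0188,-0.0096,0.0157],[0,0,-7.7],0.8],[[-0.0188,-0.0096,0.0157],[0,0,-7.7],0.8],[[-0.0188,-0.0096,0.0157],[0,0,-7.7],0.8],[[-0.0188,-0.0096,0.0157],[0,0,-7.7],0.8],[[-0.0188,-0.0096,0.0157],[0,0,-7.7],0.8],[[-0.0188,-0.0096,0.0157],[0,0,-7.7],0.8],[[-0.0188,-0.0096,0.0157],[0,0,-7.7],0.8]]' 30
python3 -c "
from h import *
st()
plan([448,-347,180],[180,0,180],5)
p=snapshot('wrist');cv2.imwrite('pics/w4.png',p['image'])
"
```

```text
time_s: 11.55
tcp_pos: [376.9, -300.7, 242.4]
tcp_rot: [-3.134, -0.022, 2.804]
wrist_force: [0.5, -0.6, -0.5]
opening: 0.8
11.55 [ 376.9 -300.7  242.4] [-179.6   -1.3  160.6] F [ 0.5 -0.6 -0.5] op 0.8 j [-0.66  0.06 -0.09  1.44 -0.01 -0.33]
n 5 v m [-0.016  -0.0062  0.0123] w deg [-0.04 -0.26 -3.87]
```

View pics/w4.png

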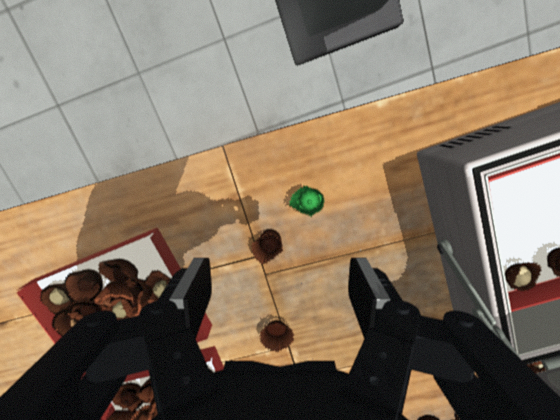

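The wrist view shows the dark filled chocolate at px (243,266), the empty cup with a pale bottom at (333,276), and the green one at (200,307). I'm moving above the chocolate.

```bash
python3 -m handwheel '[[[-0.016,-0.0062,0.0123],[0,-0.2,-3.9],0.8],[[-0.016,-0.0062,0.0123],[0,-0.2,-3.9],0.8],[[-0.016,-0.0062,0.0123],[0,-0.2,-3.9],0.8],[[-0.016,-0.0062,0.0123],[0,-0.2,-3.9],0.8],[[-0.016,-0.0062,0.0123],[0,-0.2,-3.9],0.8],[[0,0,0],[0,0,0],0.8]]' 30
python3 -c "
from h import *
st()
p=snapshot('wrist');cv2.imwrite('pics/w5.png',p['image'])
for d in tip_of(p,'chocolate_mid')[:3]:
    r,c=d['centre'][0]*420,d['centre'][1]*560; print(d['conf'],r,c,world(p,r,c,zw=10))
for d in masks_of(p,'chocolate_mid')[:3]:
    m=d['pixels'];rr,cc=np.nonzero(m); P=cloud(p)[m]; P=P[P[:,2]>5]; print(d['conf'],rr.mean(),cc.mean(),world(p,rr.mean(),cc.mean(),zw=15), P.min(0),P.max(0))
"
```

```text
time_s: 12.2
tcp_pos: [444.8, -344.3, 173.1]
tcp_rot: [3.138, -0.014, -3.125]
wrist_force: [-0.1, 0.5, -0.2]
opening: 0.8
12.2 [ 444.8 -344.3  173.1] [ 179.8   -0.8 -179.1] F [-0.1  0.5 -0.2] op 0.8 j [-0.66  0.21 -0.06  1.31 -0.01 -0.67]
0.92 165.018 349.384 [ 417.3013196  -273.80968311   10.        ]
0.85 199.29 284.872 [ 453.94720766 -337.75488507   10.        ]
0.85 159.78577013291635 347.4440969507428 [ 411.39185512 -277.32046833   15.        ] [ 390.75519672 -300.87114441    5.01637878] [ 430.89106983 -258.1175956    27.37369855]
0.71 200.751677852349 276.18288590604027 [ 454.24514604 -346.72540351   15.        ] [ 368.77358075 -365.83476369    5.01882797] [ 471.80076796 -326.79750239  317.73925332]
```

View pics/w5.png

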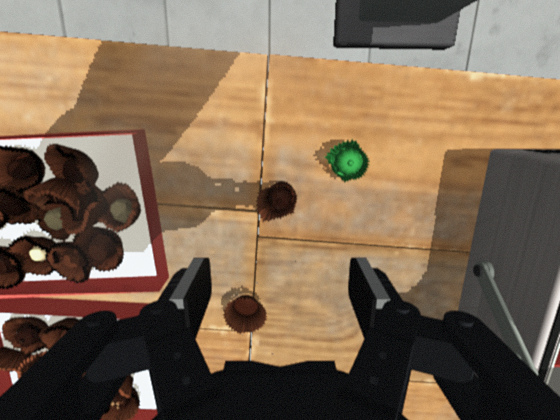

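```bash
python3 -c "
from h import *
p=snapshot('wrist');cv2.imwrite('pics/w5c.png',cv2.resize(p['image'][160:240,230:330],None,fx=7,fy=7,interpolation=cv2.INTER_CUBIC))
P=cloud(p)
for r in range(180,224,4): print(r,[int(P[r,c,2]) for c in range(252,304,4)])
print(P[200,278],P[180,278])
"
```

```text
180 [0, 0, -1, 0, 1, 0, 0, 1, 1, 0, 0, 0, 0]
184 [0, 0, -9, 1, 0, 2, 22, 18, 20, 20, 1, 0, 0]
188 [0, 0, -13, 23, 7, 7, 15, 16, 14, 11, 21, 0, 0]
192 [1, -1, 21, 14, 1, 16, 18, 19, 19, 17, 0, 20, 0]
196 [1, 1, 18, 11, 12, 19, 20, 21, 20, 19, 12, 19, 0]
200 [1, 1, 19, 11, 3, 20, 21, 23, 22, 18, 1, 18, 0]
204 [0, 24, 21, 12, 6, 18, 20, 19, 20, 20, 8, 1, 1]
208 [-10, 0, 21, 15, 9, 5, 16, 17, 16, 5, 13, 0, 0]
212 [0, 0, 22, 17, 12, 11, 13, 8, 19, 18, 0, 0, 0]
216 [0, 1, 0, 21, 21, 22, 25, 22, 0, 0, 0, 1, 0]
220 [0, 0, 0, 0, 1, 0, 0, 0, 0, 1, 0, 0, 1]
[ 451.71909809 -345.35119955   23.30682067] [ 436.03377642 -345.59883952    1.2943462 ]
```

View pics/w5c.png

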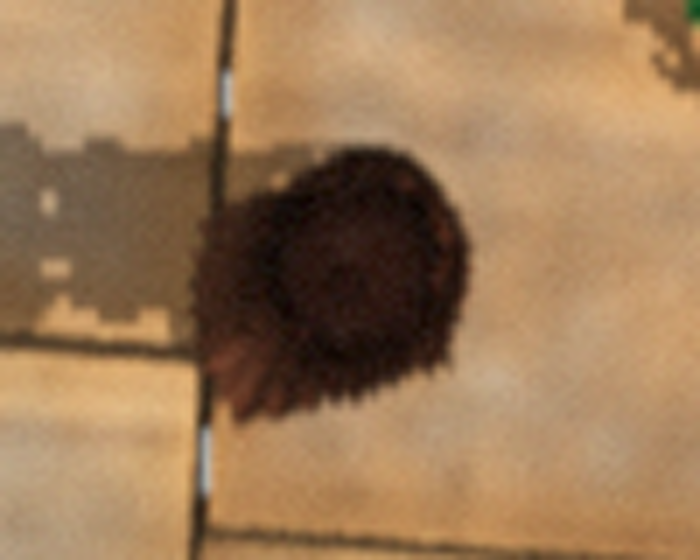

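The crop confirms a solid dark core filling the cup at px (198,281), so this is the stray chocolate.

```bash
python3 -c "
from h import *
p=snapshot('wrist');print(world(p,198,280.7,zw=20))
plan([451,-342,60],[180,0,180],4)
"
```

```text
[ 450.92001412 -342.94903666   20.        ]
n 4 v m [-0.0018  0.0007  0.029 ] w deg [ 0.01 -0.15  0.21]
```

```bash
python3 -m handwheel '[[[-0.0018,0,0.029],[0,-0.2,0.2],0.8],[[-0.0018,0,0.029],[0,-0.2,0.2],0.8],[[-0.0018,0,0.029],[0,-0.2,0.2],0.8],[[-0.0018,0,0.029],[0,-0.2,0.2],0.8],[[0,0,0],[0,0,0],0.8]]' 25
python3 -c "
from h import *
st()
plan([451,-342.5,2],[180,0,180],4)
"
```

```text
time_s: 12.95
tcp_pos: [451.7, -345.4, 63.6]
tcp_rot: [-3.136, 0.012, 3.138]
wrist_force: [-0.9, 0.6, -0.4]
opening: 0.798
12.95 [ 451.7 -345.4   63.6] [-179.7    0.7  179.8] F [-0.9  0.6 -0.4] op 0.798 j [-0.65  0.25 -0.26  1.05  0.   -0.65]
n 4 v m [0.0003 0.0008 0.0154] w deg [-0.08  0.18 -0.06]
```

```bash
python3 -m handwheel '[[[0.0002,0.0008,0.0154],[0,0.2,0],0.8],[[0.0002,0.0008,0.0154],[0,0.2,0],0.8],[[0.0002,0.0008,0.0154],[0,0.2,0],0.8],[[0.0002,0.0008,0.0154],[0,0.2,0],0.8],[[0,0,0],[0,0,0],0.8],[[0,0,0],[0,0,0],0.8]]' 25
python3 -c "
from h import *
st()
plan([451,-342.5,2],[180,0,180],1)
"
```

```text
time_s: 13.55
tcp_pos: [453.1, -344.2, 5.4]
tcp_rot: [-3.131, 0.003, 3.136]
wrist_force: [-0.5, 0.7, -0.3]
opening: 0.802
13.55 [ 453.1 -344.2    5.4] [-179.4    0.2  179.7] F [-0.5  0.7 -0.3] op 0.802 j [-0.65  0.29 -0.34  0.93 -0.01 -0.64]
n 1 v m [0.0021 0.0017 0.0033] w deg [-0.6   0.18 -0.33]
```

```bash
python3 -m handwheel '[[[0.002,0.0015,0.0033],[0,0,0],0.75],[[0,0,0],[0,0,0],0.6],[[0,0,0],[0,0,0],0.5],[[0,0,0],[0,0,0],0.3],[[0,0,0],[0,0,0],0.2],[[0,0,0],[0,0,0],0.2],[[0,0,0],[0,0,0],0.2]]' 25
python3 -c "
from h import *
st()
"
```

```text
time_s: 14.25
tcp_pos: [452.2, -343.7, 4.2]
tcp_rot: [-3.129, 0.006, 3.136]
wrist_force: [-0.8, 0.1, -0.3]
opening: 0.366
14.25 [ 452.2 -343.7    4.2] [-179.3    0.4  179.7] F [-0.8  0.1 -0.3] op 0.366 j [-0.65  0.29 -0.35  0.92 -0.01 -0.64]
```

```bash
python3 -m handwheel '[[[0,0,-0.01],[0,0,0],0.2],[[0,0,-0.02],[0,0,0],0.2],[[0,0,-0.03],[0,0,0],0.2],[[0,0,-0.03],[0,0,0],0.2],[[0,0,-0.04],[0,0,0],0.2],[[0,0,-0.04],[0,0,0],0.2]]' 25
python3 -c "
from h import *
st()
p=snapshot('wrist');cv2.imwrite('pics/w6.png',p['image'])
plan([480,0,195],[180,0,180],10)
"
```

```text
time_s: 14.85
tcp_pos: [447.7, -338.9, 176.3]
tcp_rot: [-3.136, -0.004, 3.136]
wrist_force: [-0.4, -1.0, -0.8]
opening: 0.367
14.85 [ 447.7 -338.9  176.3] [-179.7   -0.2  179.7] F [-0.4 -1.  -0.8] op 0.367 j [-0.64  0.2  -0.07  1.3  -0.01 -0.64]
n 10 v m [-0.0029  0.034  -0.0013] w deg [-0.06  0.02 -0.03]
```

View pics/w6.png

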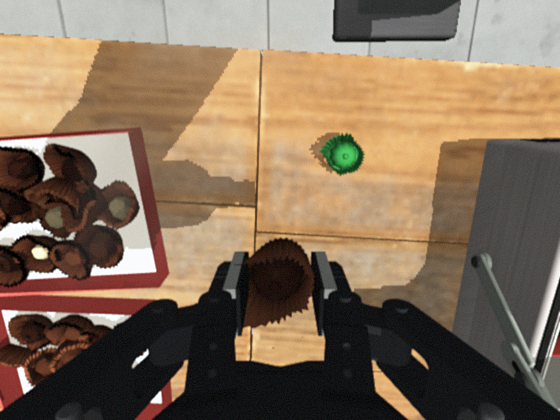

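```bash
python3 -m handwheel '[[[-0.0035,0.034,-0.002],[0,0,0],0.2],[[-0.0035,0.034,-0.002],[0,0,0],0.2],[[-0.0035,0.034,-0.002],[0,0,0],0.2],[[-0.0035,0.034,-0.002],[0,0,0],0.2],[[-0.0035,0.034,-0.002],[0,0,0],0.2],[[-0.0035,0.034,-0.002],[0,0,0],0.2],[[-0.0035,0.034,-0.002],[0,0,0],0.2],[[-0.0035,0.034,-0.002],[0,0,0],0.2],[[-0.0035,0.034,0],[0,0,0],0.2],[[-0.0035,0.034,0],[0,0,0],0.2],[[0,0,0],[0,0,0],0.2]]' 25
python3 -c "
from h import *
st()
p=snapshot('wrist');cv2.imwrite('pics/w7.png',p['image'])
plan([485,0,90],[180,0,180],6)
"
```

```text
time_s: 16.0
tcp_pos: [490.4, 9.7, 206.8]
tcp_rot: [-3.125, 0.021, 3.131]
wrist_force: [0.3, -0.5, -0.4]
opening: 0.372
16.0 [490.4   9.7 206.8] [-179.     1.2  179.4] F [ 0.3 -0.5 -0.4] op 0.372 j [ 0.03  0.04 -0.18  1.32 -0.02  0.04]
n 6 v m [ 0.0011 -0.0012  0.0195] w deg [-0.17  0.2  -0.11]
```

View pics/w7.png

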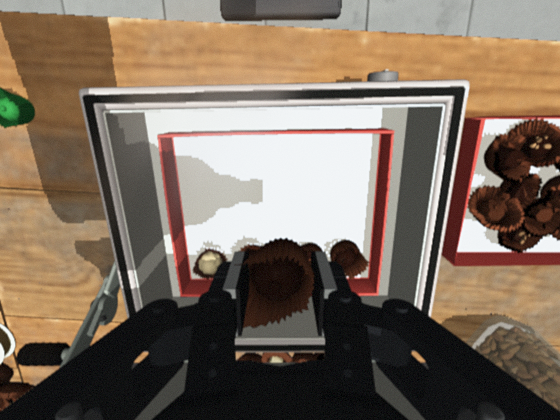

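```bash
python3 -m handwheel '[[[0.0022,-0.0015,0.0195],[0,0.2,0],0.2],[[0.0022,-0.0015,0.0195],[0,0.2,0],0.2],[[0.0022,-0.0015,0.0195],[0,0.2,0],0.2],[[0.0022,-0.0015,0.0195],[0,0.2,0],0.2],[[0.0022,-0.0015,0.0195],[0,0.2,0],0.2],[[0.0022,-0.0015,0.0195],[0,0.2,0],0.2],[[0,0,0],[0,0,0],0.2]]' 25
python3 -c "
from h import *
st()
plan([478,0,55],[180,0,180],4)
"
```

```text
time_s: 16.75
tcp_pos: [478.6, -8.2, 89.7]
tcp_rot: [-3.121, 0.005, 3.125]
wrist_force: [-0.2, 0.4, -1.0]
opening: 0.366
16.75 [478.6  -8.2  89.7] [-178.8    0.3  179.1] F [-0.2  0.4 -1. ] op 0.366 j [-0.    0.08 -0.41  1.08 -0.02  0.01]
n 4 v m [0.0002 0.0021 0.0086] w deg [-0.29  0.07 -0.23]
```

```bash
python3 -m handwheel '[[[0,0.002,0.0086],[-0.3,0,-0.2],0.2],[[0,0.002,0.0086],[-0.3,0,-0.2],0.2],[[0,0.002,0.0086],[-0.3,0,-0.2],0.2],[[0,0.001,0.0086],[-0.3,0,-0.2],0.2],[[0,0,0],[0,0,0],0.2]]' 25
python3 -c "
from h import *
st()
"
```

```text
time_s: 17.25
tcp_pos: [480.8, -2.3, 55.6]
tcp_rot: [3.139, 0.009, 3.139]
wrist_force: [-0.5, -0.1, 0.5]
opening: 0.369
17.25 [480.8  -2.3  55.6] [179.9   0.5 179.8] F [-0.5 -0.1  0.5] op 0.369 j [-0.01  0.1  -0.46  1.    0.   -0.  ]
```

```bash
python3 -m handwheel '[[[0,0,0.003],[0,-0.5,0],0.2],[[0,0,0.0015],[0,0,0],0.2],[[0,0,0],[0,0,0],0.2]]' 25
python3 -c "
from h import *
st()
"
```

```text
time_s: 17.55
tcp_pos: [481.3, -2.1, 51.4]
tcp_rot: [3.139, 0.02, 3.139]
wrist_force: [-0.6, 0.5, -0.2]
opening: 0.372
17.55 [481.3  -2.1  51.4] [179.9   1.1 179.8] F [-0.6  0.5 -0.2] op 0.372 j [-0.01  0.09 -0.48  0.98  0.   -0.  ]
```

```bash
python3 -m handwheel '[[[0,0,0.001],[0,-0.8,0],0.2],[[0,0,0],[0,0,0],0.45],[[0,0,0],[0,0,0],0.6],[[0,0,0],[0,0,0],0.75],[[0,0,0],[0,0,0],0.75],[[0,0,-0.01],[0,0,0],0.75],[[0,0,-0.03],[0,0,0],0.75],[[0,0,-0.04],[0,0,0],0.75],[[0,0,-0.04],[0,0,0],0.75],[[0,0,-0.04],[0,0,0],0.75]]' 25
python3 -c "
from h import *
st()
p=snapshot('wrist');cv2.imwrite('pics/w8.png',p['image'])
s=snapshot('top');cv2.imwrite('pics/t8.png',s['image'])
s=snapshot('scene');cv2.imwrite('pics/s8.png',s['image'])
P=cloud(p); m=(P[...,2]>53)&(P[...,2]<85)&(abs(P[...,0]-480)<28)&(abs(P[...,1]+2)<35); q=P[m]; print(q.min(0),q.max(0),np.percentile(q[:,2],90))
"
```

```text
time_s: 18.55
tcp_pos: [472.1, -2.3, 212.8]
tcp_rot: [3.139, 0.025, 3.139]
wrist_force: [0.8, 0.6, -0.7]
opening: 0.749
18.55 [472.1  -2.3 212.8] [179.9   1.4 179.9] F [ 0.8  0.6 -0.7] op 0.749 j [-0.01  0.01 -0.21  1.33  0.   -0.  ]
[464.01843079 -26.59503632  53.089873  ] [502.24626436  14.1628969   74.43925489] 70.00215172650918
```

View pics/w8.png

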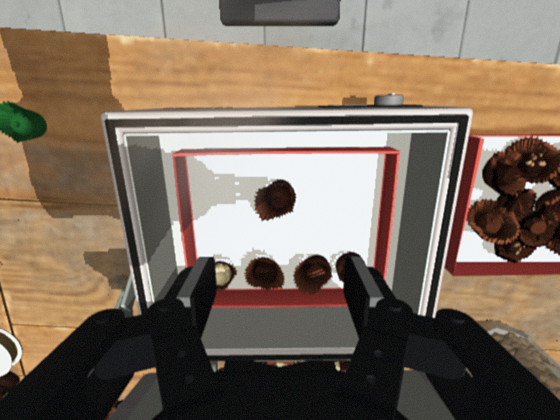

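View pics/s8.png

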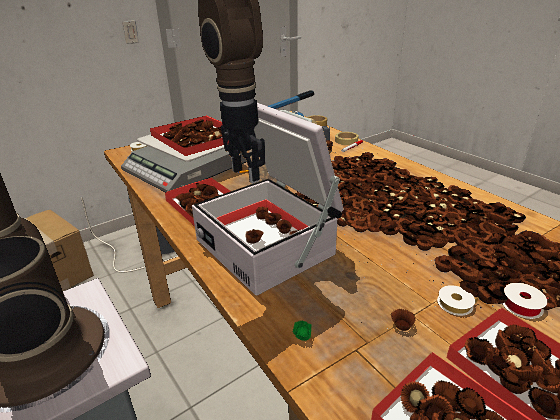

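Chocolate stands upright in the tray's front (wrist px 198,275), and the lid is still locked. The empty cup and the green one are untouched. Next is the knob.

```bash
cat >> h.py <<'E'
def kR(t=35):
    c,s=np.cos(np.radians(t)),np.sin(np.radians(t))
    return Ro.from_matrix(np.array([[0,-c,-s],[-1,0,0],[0,s,-c]]).T)
KR=kR().as_euler("xyz",degrees=True)
def sim(v,w,n):
    p,R,_=pose(); v=np.array(v)*1000; w=Ro.from_rotvec(np.radians(w))
    for k in range(n): p=p+R.apply(v); R=R*w; print(p.round(0),end=' ')
    print()
E
python3 -c "
from h import *
print(KR)
plan([500,-320,340],KR,13)
p,R,_=pose();
rv=(R.inv()*kR()).as_rotvec(degrees=True); print(rv)
p2=snapshot('scene')
for n in ['scene','top']:
  q=snapshot(n)
  for d in tip_of(q,'knob')[:3]:
    r,c=d['centre'][0]*420,d['centre'][1]*560; print(n,d['conf'],r,c,world(q,r,c))
"
```

```text
[180.  35. -90.]
n 13 v m [ 0.0124 -0.02   -0.0159] w deg [-2.21 -1.99 -6.66]
[-28.6861111  -25.88206688 -86.53549009]
scene 0.45 211.80599999999998 331.296 [ 584.84970228 -169.66138314  166.39280552]
top 0.4 208.194 338.128 [ 592.6662767  -172.95783911  172.38559283]
```

```bash
python3 -c "
from h import *
sim([ 0.0124,-0.02,-0.0159],[-2.21,-1.99,-6.66],13)"
```

```text
[459. -22. 225.] [448. -44. 239.] [439. -68. 253.] [433. -93. 265.] [ 429. -119.  276.] [ 428. -145.  286.] [ 430. -172.  295.] [ 435. -199.  303.] [ 442. -225.  310.] [ 453. -251.  317.] [ 465. -275.  324.] [ 481. -298.  330.] [ 499. -320.  335.]
```

Safe path. Executing.

```bash
python3 -m handwheel '[[[0.0124,-0.02,-0.016],[-2.2,-2,-6.7],0.6],[[0.0124,-0.02,-0.016],[-2.2,-2,-6.7],0.6],[[0.0124,-0.02,-0.016],[-2.2,-2,-6.7],0.6],[[0.0124,-0.02,-0.016],[-2.2,-2,-6.7],0.6],[[0.0124,-0.02,-0.016],[-2.2,-2,-6.7],0.6],[[0.0124,-0.02,-0.016],[-2.2,-2,-6.7],0.6],[[0.0124,-0.02,-0.016],[-2.2,-2,-6.7],0.6],[[0.0124,-0.02,-0.016],[-2.2,-2,-6.7],0.6],[[0.0124,-0.02,-0.016],[-2.2,-2,-6.7],0.6],[[0.0124,-0.02,-0.016],[-2.2,-2,-6.7],0.6],[[0.0124,-0.02,-0.016],[-2.2,-2,-6.7],0.6],[[0.0124,-0.02,-0.016],[-2.2,-2,-6.7],0.6]]' 25
python3 -c "
from h import *
st()
pk=np.array([588,-176,166]); z=kR().as_matrix()[:,2]
print(pk-110*z)
plan(pk-110*z,KR,6)"
```

```text
time_s: 20.15
tcp_pos: [481.2, -297.0, 310.8]
tcp_rot: [3.116, 0.584, -1.646]
wrist_force: [-31.0, 31.2, 17.2]
opening: 0.6
20.15 [ 481.2 -297.   310.8] [178.6  33.5 -94.3] F [-31.   31.2  17.2] op 0.6 j [-0.77  0.54  0.57  2.02  0.42 -2.36]
[ 588.         -239.093408    256.10672487]
n 6 v m [-0.0035 -0.0176  0.0131] w deg [-0.16 -0.25 -0.59]
```

```bash
python3 -c "
from h import *
q=snapshot('scene');cv2.imwrite('pics/s9.png',q['image']);st();print(observe()['torque'],observe()['joint_velocities'])
q=snapshot('wrist');cv2.imwrite('pics/w9.png',q['image']);st()"
```

```text
20.2 [ 484.5 -300.4  303.9] [178.5  33.6 -94. ] F [-2.9  1.6 -5.5] op 0.602 j [-0.77  0.55  0.58  2.02  0.42 -2.37]
[-0.56728411  0.23074472  0.07218053] [ 0.01645296 -0.03707754 -0.13632063 -0.09218191 -0.00544128  0.26995351]
20.25 [ 482.8 -298.2  304.8] [178.   33.7 -94.7] F [-0.2  0.6 -0. ] op 0.607 j [-0.77  0.55  0.57  2.02  0.42 -2.36]
```

View pics/s9.png

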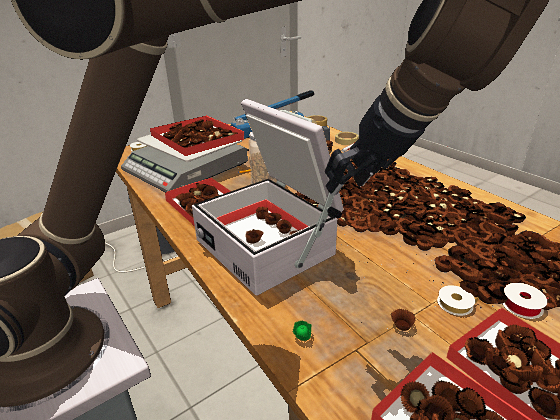

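View pics/w9.png

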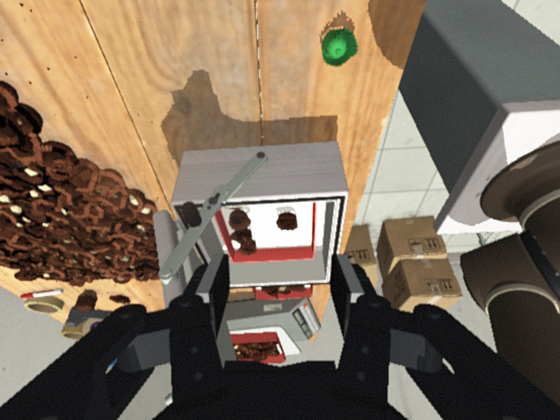

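The wrist view shows the knob at px (213,187) and the chocolate upright at (220,287). The force spike was j4 hitting its range stop, with no contact; it is gone now. I'll go lower first.

```bash
python3 -m handwheel '[[[0.008,0,0.012],[0,0,0],0.6],[[0.011,0,0.016],[0,0,0],0.6],[[0.011,0,0.016],[0,0,0],0.6],[[0.011,0,0.016],[0,0,0],0.6],[[0,0,0],[0,0,0],0.6]]' 25
python3 -c "
from h import *
st()
pk=np.array([588,-176,166]); z=kR().as_matrix()[:,2]
print(pk-75*z)
plan(pk-75*z,KR,6)"
```

```text
time_s: 20.75
tcp_pos: [478.5, -296.8, 225.4]
tcp_rot: [3.092, 0.595, -1.666]
wrist_force: [-0.2, 0.8, 0.2]
opening: 0.6
20.75 [ 478.5 -296.8  225.4] [177.2  34.1 -95.5] F [-0.2  0.8  0.2] op 0.6 j [-0.77  0.53  0.36  1.84  0.42 -2.36]
[ 588.         -219.01823273  227.43640332]
n 6 v m [-0.0117 -0.0177  0.0071] w deg [-0.04 -0.13 -0.75]
```

```bash
python3 -m handwheel '[[[-0.0117,-0.0177,0.0071],[0,-0.1,-0.8],0.6],[[-0.0117,-0.0177,0.0071],[0,-0.1,-0.8],0.6],[[-0.0117,-0.0177,0.0071],[0,-0.1,-0.8],0.6],[[-0.0117,-0.0177,0.0071],[0,-0.1,-0.8],0.6],[[-0.0117,-0.0177,0.0071],[0,-0.1,-0.8],0.6],[[-0.0117,-0.0177,0.0071],[0,-0.1,-0.8],0.6],[[0,0,0],[0,0,0],0.6]]' 25
python3 -c "
from h import *
st()
q=snapshot('wrist');cv2.imwrite('pics/w10.png',q['image'])
print(proj(q,[588,-176,166]))
for d in tip_of(q,'knob')[:3]:
    r,c=d['centre'][0]*420,d['centre'][1]*560; print(d['conf'],r,c,world(q,r,c))
for d in masks_of(q,'knob')[:2]:
    m=d['pixels'];P=cloud(q)[m];P=P[np.isfinite(P).all(1)&(q['z_map'][m]>0)]; rr,cc=np.nonzero(m); print(d['conf'],rr.mean(),cc.mean(),np.median(P,0),P.min(0),P.max(0))
z=kR().as_matrix()[:,2];plan(np.array([588,-176,166])-30*z,KR,4)
"
```

```text
time_s: 21.45
tcp_pos: [592.2, -210.9, 234.2]
tcp_rot: [-3.132, 0.608, -1.562]
wrist_force: [-0.5, -0.4, 0.1]
opening: 0.6
21.45 [ 592.2 -210.9  234.2] [-179.4   34.8  -89.5] F [-0.5 -0.4  0.1] op 0.6 j [-0.57  0.59  0.49  1.82  0.5  -2.24]
(np.float64(202.8592472626835), np.float64(285.3540651582836))
0.59 206.01 283.192 [ 589.70259162 -183.23770725  174.54343234]
0.73 205.24926253687315 284.1873156342183 [ 589.01952619 -181.98387364  172.00382521] [ 581.09677322 -188.81309638  159.69565178] [ 596.40673687 -158.77934638  175.09692694]
0.59 211.2087761654678 333.8969310799711 [ 535.24463199 -134.85105783   90.83644552] [-454.14749271 -224.30120972 -804.56371664] [710.29235345 839.44876705 267.28525008]
n 4 v m [0.0021 0.0006 0.0118] w deg [-0.08 -0.05  0.06]
```

View pics/w10.png

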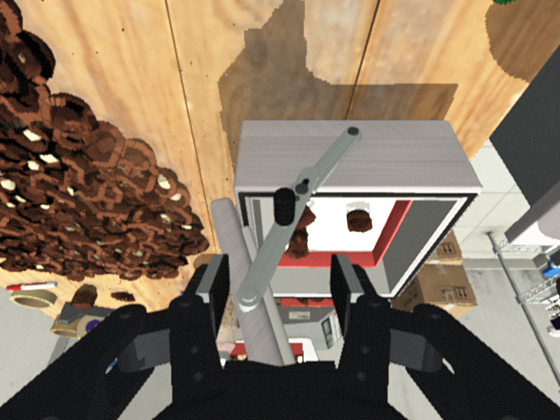

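The knob is at px (205,284), measured (588.7, -174.5, 166.5), which matches the expected locked position. I'm approaching along the tool axis.

```bash
python3 -c "
from h import *
plan([588.7,-170.7,157.5],KR,7)"

```

```text
n 7 v m [0.0013 0.0003 0.0124] w deg [-0.04 -0.03  0.03]
```

```bash
python3 -m handwheel '[[[0.002,0.0005,0.0124],[0,0,0],0.6],[[0.002,0.0005,0.0124],[0,0,0],0.6],[[0.002,0.0005,0.0124],[0,0,0],0.6],[[0.001,0.0005,0.0124],[0,0,0],0.6],[[0.001,0.0005,0.0124],[0,0,0],0.6],[[0,0,0],[0,0,0],0.6]]' 40
python3 -c "
from h import *
st();plan([588.7,-170.7,157.5],KR,3)"

```

```text
time_s: 22.2
tcp_pos: [584.6, -187.8, 178.9]
tcp_rot: [-3.134, 0.606, -1.575]
wrist_force: [0.0, 0.4, 0.2]
opening: 0.602
22.2 [ 584.6 -187.8  178.9] [-179.6   34.7  -90.2] F [0.  0.4 0.2] op 0.602 j [-0.55  0.54  0.29  1.65  0.51 -2.2 ]
n 3 v m [-0.0006 -0.0013  0.0091] w deg [-0.18 -0.1  -0.06]
```

```bash
python3 -m handwheel '[[[-0.0006,-0.0015,0.0091],[0,0,0],0.6],[[-0.0006,-0.0015,0.0091],[0,0,0],0.6],[[-0.0006,-0.0015,0.0091],[0,0,0],0.6],[[0,0,0],[0,0,0],0.6]]' 40
python3 -c "
from h import *
st();plan([588.7,-170.7,157.5],KR,1)
q=snapshot('wrist');cv2.imwrite('pics/w11.png',q['image'][100:])"

```

```text
time_s: 22.6
tcp_pos: [589.3, -171.4, 157.5]
tcp_rot: [-3.133, 0.605, -1.577]
wrist_force: [-0.3, 0.2, 0.4]
opening: 0.598
22.6 [ 589.3 -171.4  157.5] [-179.5   34.7  -90.4] F [-0.3  0.2  0.4] op 0.598 j [-0.53  0.53  0.23  1.59  0.52 -2.17]
n 1 v m [-0.0006  0.0006  0.0004] w deg [-0.69 -0.35 -0.29]
```

View pics/w11.png

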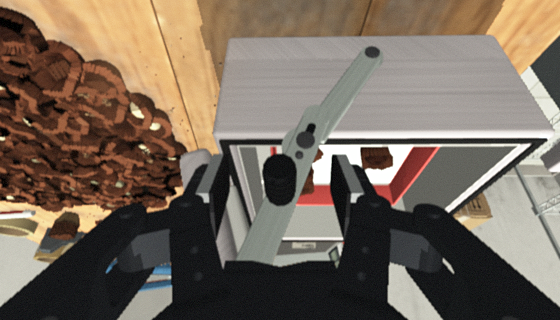

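```bash
python3 -m handwheel '[[[0,0,0],[0,0,0],0.4],[[0,0,0],[0,0,0],0.2],[[0,0,0],[0,0,0],0],[[0,0,0],[0,0,0],0],[[0,0,0],[0,0,0],0]]' 60
python3 -c "
from h import *
st()
q=snapshot('wrist');cv2.imwrite('pics/w12.png',q['image'][100:])"

```

```text
time_s: 23.15
tcp_pos: [589.4, -171.9, 158.7]
tcp_rot: [-3.132, 0.604, -1.576]
wrist_force: [-0.9, 1.0, -0.9]
opening: 0.163
23.15 [ 589.4 -171.9  158.7] [-179.5   34.6  -90.3] F [-0.9  1.  -0.9] op 0.163 j [-0.53  0.53  0.23  1.59  0.52 -2.17]
```

View pics/w12.png

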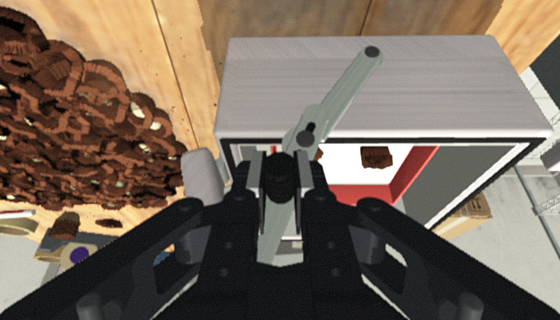

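```bash
cat >> h.py <<'E'
from scipy.optimize import brentq
H2=np.array([640,117.]);F2=H2+[-125,-75]; RT=np.hypot(110,10); A0=np.arctan2(10,110)
def Tp(th): return H2+RT*np.array([-np.cos(th+A0),np.sin(th+A0)])
def kn(th,s,front=True):
    t=Tp(th);d=t-F2;L=np.hypot(*d);b=104+s
    a=(L*L+104**2-b*b)/(2*L);h=np.sqrt(max(0,104**2-a*a));u=d/L;n=np.array([-u[1],u[0]])
    K=F2+a*u+(h if front else -h)*n
    return K+(40+s)*(t-K)/b
def kphi(phi,s):
    K=F2+104*np.array([np.cos(phi),np.sin(phi)])
    f=lambda th:np.hypot(*(Tp(th)-K))-(104+s)
    th=np.linspace(-0.1,1.6,400); v=[f(t) for t in th]
    for i in range(398,-1,-1):
        if v[i]*v[i+1]<=0: t=brentq(f,th[i],th[i+1]); return t,K+(40+s)*(Tp(t)-K)/(104+s)
    return None,None
def infer(k):
    # T at 64 from knob on hinge circle; K on ray
    best=[]
    ths=np.linspace(-0.1,1.6,1700); d=[np.hypot(*(Tp(t)-k))-64 for t in ths]
    for i in range(1699):
        if d[i]*d[i+1]<=0:
            t=ths[i];u=(k-Tp(t))/64
            # |k+u*q-F|=104
            w=k-F2;b=u@w;c=w@w-104**2
            if b*b-c<0: continue
            for q in (-b+np.sqrt(b*b-c),-b-np.sqrt(b*b-c)):
                if 30<q<60: best.append((round(t,3),round(q-40,2)))
    return best
K0=np.array([571.8367,129.0953]); PHI0=np.arctan2(*(K0-F2)[::-1])
KN0=np.array([587.95,165.71]); T0=np.array([589.4,158.7])
def now():
    p,R,s=pose(); k=KN0+(p[[0,2]]-T0); return k,infer(k)
def krow(ks):
    p,R,_=pose(); prev=p
    for k in ks:
        g=np.array([k[0]-KN0[0]+T0[0],-172,k[1]-KN0[1]+T0[1]]); v=R.inv().apply(g-prev)/1000
        print(f"[[{v[0]:.4f},{v[1]:.4f},{v[2]:.4f}],[0,0,0],0]",end=','); prev=g
    print()
E
python3 -c "
from h import *
print(PHI0,now())
for s in (0,3,6,9.5): print(s,kphi(PHI0,s))
for ph in np.arange(PHI0,PHI0+1.9,0.1): print(round(ph,2),kphi(ph,9.5))
krow([kphi(PHI0,s)[1] for s in (2.5,5,7.5,9.5)])
"

```

```text
0.9926091400223372 (array([587.93939557, 165.71635096]), [(np.float64(1.24), np.float64(0.02))])
0 (1.2400001170800683, array([587.94960535, 165.7064133 ]))
3 (1.2848177217632446, array([590.61465717, 167.77846956]))
6 (1.330109303441647, array([593.43760948, 169.70810511]))
9.5 (1.3836394516714352, array([596.92311987, 171.7675475 ]))
0.99 (1.3836394516714352, array([596.92311987, 171.7675475 ]))
1.09 (1.376652314847951, array([591.52519151, 174.68814807]))
1.19 (1.3466716485554582, array([584.75849453, 176.95143339]))
1.29 (1.300355535588619, array([577.00587372, 178.49289152]))
1.39 (1.242133631597531, array([568.5526767 , 179.23738736]))
1.49 (1.174974778734403, array([559.62292291, 179.11906675]))
1.59 (1.10089171929977, array([550.40238231, 178.0870287 ]))
1.69 (1.0212578728483264, array([541.05239997, 176.10593345]))
1.79 (0.9370028263651871, array([531.71801612, 173.15489372]))
1.89 (0.8487300419784384, array([522.53271458, 169.22575704]))
1.99 (0.7567816771212863, array([513.62122467, 164.32101676]))
2.09 (0.6612616420288163, array([505.10126553, 158.45117253]))
2.19 (0.5620152031358248, array([497.08486054, 151.6309741 ]))
2.29 (0.45854425659330045, array([489.67982587, 143.87323567]))
2.39 (0.3497921439966506, array([482.99237872, 135.17687186]))
2.49 (0.23358451542454792, array([477.13321871, 125.49888214]))
2.59 (0.10484301553845612, array([472.235807  , 114.66822341]))
2.69 (-0.0538990671368564, array([468.54558984, 101.93374213]))
2.79 (None, None)
[[-0.0009,-0.0022,-0.0015],[0,0,0],0],[[-0.0009,-0.0023,-0.0013],[0,0,0],0],[[-0.0009,-0.0024,-0.0012],[0,0,0],0],[[-0.0007,-0.0020,-0.0009],[0,0,0],0],
```

```bash
python3 -m handwheel '[[[-0.0009,-0.0022,-0.0015],[0,0,0],0],[[-0.0009,-0.0023,-0.0013],[0,0,0],0],[[-0.0009,-0.0024,-0.0012],[0,0,0],0],[[-0.0007,-0.0020,-0.0009],[0,0,0],0],[[0,0,0],[0,0,0],0],[[0,0,0],[0,0,0],0]]' 60
python3 -c "
from h import *
st();print(now());krow([kphi(PHI0,9.5)[1]])
q=snapshot('scene');cv2.imwrite('pics/s12.png',cv2.resize(q['image'][80:300,180:380],None,fx=3,fy=3)[:600])
"

```

```text
time_s: 23.8
tcp_pos: [597.8, -171.9, 163.5]
tcp_rot: [-3.138, 0.604, -1.578]
wrist_force: [-2.1, 1.3, -1.5]
opening: 0.158
23.8 [ 597.8 -171.9  163.5] [-179.8   34.6  -90.4] F [-2.1  1.3 -1.5] op 0.158 j [-0.52  0.55  0.26  1.61  0.52 -2.17]
(array([596.32875621, 170.46114774]), [(np.float64(1.361), np.float64(8.24))])
[[-0.0006,-0.0006,-0.0012],[0,0,0],0],
```

View pics/s12.png

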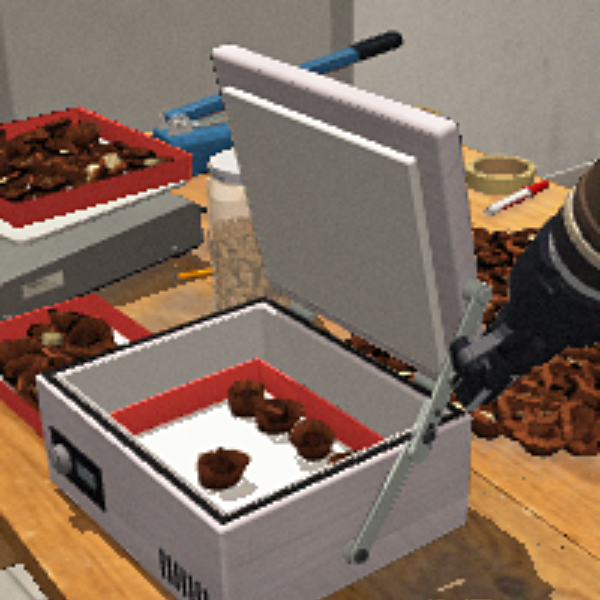

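```bash
python3 -c "
from h import *
krow([kphi(PHI0+d,9.5)[1] for d in (0.0,0.05,0.1,0.15,0.2,.27,.35)])
"

```

```text
[[-0.0006,-0.0006,-0.0011],[0,0,0],0],[[-0.0009,0.0025,-0.0013],[0,0,0],0],[[-0.0008,0.0029,-0.0012],[0,0,0],0],[[-0.0007,0.0032,-0.0010],[0,0,0],0],[[-0.0006,0.0035,-0.0009],[0,0,0],0],[[-0.0006,0.0053,-0.0010],[0,0,0],0],[[-0.0004,0.0066,-0.0008],[0,0,0],0],
```

```bash
python3 -m handwheel '[[[-0.0006,-0.0006,-0.0011],[0,0,0],0],[[-0.0009,0.0025,-0.0013],[0,0,0],0],[[-0.0008,0.0029,-0.0012],[0,0,0],0],[[-0.0007,0.0032,-0.0010],[0,0,0],0],[[-0.0006,0.0035,-0.0009],[0,0,0],0],[[0,0,0],[0,0,0],0]]' 60
python3 -c "
from h import *
st();print(now());krow([kphi(PHI0+d,9.5)[1] for d in (0.2,.27,.35,.44,.53,.62)])
q=snapshot('scene');cv2.imwrite('pics/s13.png',cv2.resize(q['image'][80:300,180:380],None,fx=3,fy=3)[:600])
"

```

```text
time_s: 24.45
tcp_pos: [585.9, -171.9, 171.4]
tcp_rot: [-3.135, 0.604, -1.577]
wrist_force: [-0.1, 0.5, -2.4]
opening: 0.162
24.45 [ 585.9 -171.9  171.4] [-179.6   34.6  -90.4] F [-0.1  0.5 -2.4] op 0.162 j [-0.53  0.52  0.24  1.61  0.52 -2.18]
(array([584.4871711 , 178.39435522]), [(np.float64(1.358), np.float64(11.39))])
[[0.0009,-0.0003,0.0011],[0,0,0],0],[[-0.0006,0.0053,-0.0010],[0,0,0],0],[[-0.0005,0.0066,-0.0008],[0,0,0],0],[[-0.0001,0.0078,-0.0004],[0,0,0],0],[[0.0003,0.0081,0.0002],[0,0,0],0],[[0.0007,0.0083,0.0008],[0,0,0],0],
```

View pics/s13.png

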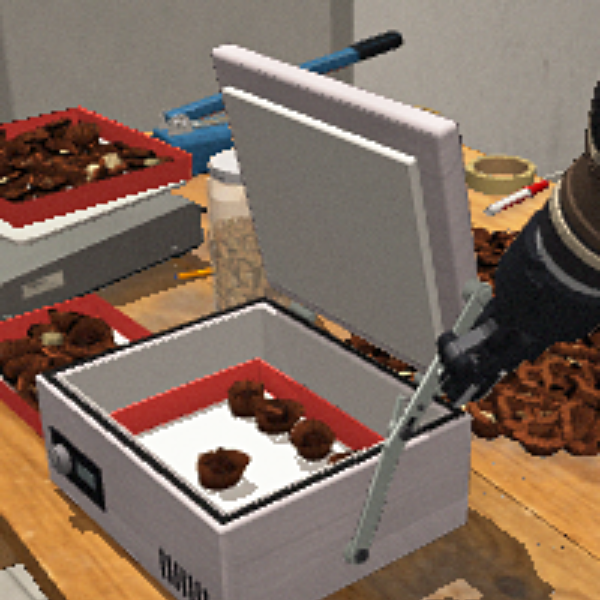

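```bash
python3 -m handwheel '[[[0.0006,0.0020,0.0008],[0,0,0],0],[[0,0.0035,0],[0,0,0],0],[[-0.0004,0.0063,-0.0006],[0,0,0],0],[[-0.0001,0.0075,-0.0003],[0,0,0],0],[[0.0003,0.0081,0.0003],[0,0,0],0]]' 60
python3 -c "
from h import *
st();print(now());krow([kphi(PHI0+d,9)[1] for d in (.35,.44,.53,.62,.71,.8,.89,.98,1.07)])
"

```

```text
time_s: 25.0
tcp_pos: [557.6, -172.1, 171.1]
tcp_rot: [-3.132, 0.603, -1.575]
wrist_force: [-0.4, -0.3, -0.8]
opening: 0.16
25.0 [ 557.6 -172.1  171.1] [-179.5   34.6  -90.3] F [-0.4 -0.3 -0.8] op 0.16 j [-0.55  0.48  0.17  1.6   0.51 -2.2 ]
(array([556.17874614, 178.08579149]), [(np.float64(1.143), np.float64(7.85))])
[[-0.0005,-0.0162,-0.0002],[0,0,0],0],[[-0.0002,0.0078,-0.0004],[0,0,0],0],[[0.0003,0.0081,0.0002],[0,0,0],0],[[0.0007,0.0083,0.0008],[0,0,0],0],[[0.0011,0.0084,0.0015],[0,0,0],0],[[0.0016,0.0084,0.0021],[0,0,0],0],[[0.0020,0.0083,0.0028],[0,0,0],0],[[0.0025,0.0081,0.0034],[0,0,0],0],[[0.0029,0.0078,0.0041],[0,0,0],0],
```

```bash
python3 -c "
from h import *
krow([kphi(PHI0+d,9.7)[1] for d in (.61,.69,.77,.85,.93)])
"

```

```text
[[-0.0001,0.0065,0.0000],[0,0,0],0],[[0.0009,0.0075,0.0012],[0,0,0],0],[[0.0013,0.0075,0.0017],[0,0,0],0],[[0.0016,0.0074,0.0022],[0,0,0],0],[[0.0020,0.0073,0.0028],[0,0,0],0],
```

```bash
python3 -m handwheel '[[[-0.0003,0.0065,-0.0004],[0,0,0],0],[[0.0007,0.0075,0.0010],[0,0,0],0],[[0.0012,0.0075,0.0016],[0,0,0],0],[[0.0016,0.0074,0.0022],[0,0,0],0]]' 60
python3 -c "
from h import *
st();print(now());
krow([kphi(PHI0+d,9.5)[1] for d in (.93,1.0,1.07,1.14,1.21)])
q=snapshot('scene');cv2.imwrite('pics/s14.png',q['image'])
"

```

```text
time_s: 25.4
tcp_pos: [524.6, -172.4, 164.3]
tcp_rot: [-3.135, 0.602, -1.577]
wrist_force: [0.6, -0.0, -8.2]
opening: 0.159
25.4 [ 524.6 -172.4  164.3] [-179.6   34.5  -90.4] F [ 0.6 -0.  -8.2] op 0.159 j [-0.58  0.43  0.08  1.57  0.5  -2.23]
(array([523.17969793, 171.28543797]), [])
[[0.0016,0.0034,0.0030],[0,0,0],0],[[0.0020,0.0062,0.0029],[0,0,0],0],[[0.0023,0.0060,0.0032],[0,0,0],0],[[0.0026,0.0058,0.0036],[0,0,0],0],[[0.0028,0.0055,0.0040],[0,0,0],0],
```

View pics/s14.png

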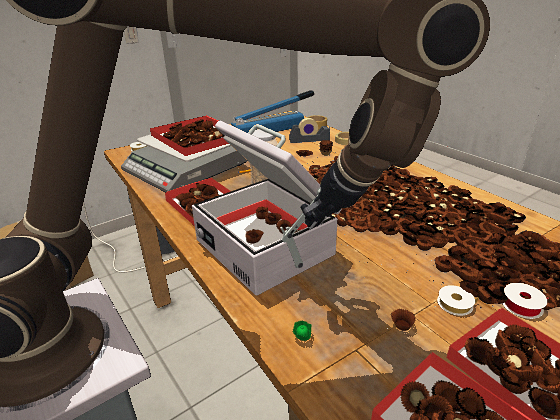

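```bash
python3 -c "
from h import *
print(now())
for s in (8,9.5,11,12,13):
  for d in (.86,.9,.94): print(s,d,kphi(PHI0+d,s))
"

```

```text
(array([521.86316502, 170.6116555 ]), [])
8 0.86 (0.870909576177988, array([524.95652588, 170.04798934]))
8 0.9 (0.8351459132894649, array([521.31622481, 168.34804439]))
8 0.94 (0.7987658317080822, array([517.71972032, 166.49115744]))
9.5 0.86 (0.8844939861270363, array([526.18079014, 170.91483494]))
9.5 0.9 (0.8487300419784384, array([522.53271458, 169.22575704]))
9.5 0.94 (0.8123806147828365, array([518.92852679, 167.38049143]))
11 0.86 (0.8980838941328593, array([527.41066458, 171.77391245]))
11 0.9 (0.8623111111791197, array([523.75411997, 170.09650817]))
11 0.94 (0.8259828341780051, array([520.14157043, 168.26362242]))
12 0.86 (0.9071480058292782, array([528.23381756, 172.3421385 ]))
12 0.9 (0.871364733877473, array([524.57125256, 170.67295859]))
12 0.94 (0.8350454781896851, array([520.95276299, 168.84874102]))
13 0.86 (0.9162162179665632, array([529.05963985, 172.90665005]))
13 0.9 (0.8804188818231761, array([525.39076281, 171.24604434]))
13 0.94 (0.844104714553427, array([521.76604846, 169.43082298]))
```

```bash
python3 -c "
from h import *
st()
krow([kphi(PHI0+d,10.5)[1] for d in (.96,1.03,1.10,1.17)])
"

```

```text
25.45 [ 523.3 -172.4  163.6] [-179.8   34.5  -90.5] F [-2.8 -1.6 -6.4] op 0.156 j [-0.58  0.43  0.08  1.57  0.5  -2.23]
[[0.0017,0.0039,0.0032],[0,0,0],0],[[0.0021,0.0061,0.0030],[0,0,0],0],[[0.0024,0.0059,0.0034],[0,0,0],0],[[0.0027,0.0057,0.0038],[0,0,0],0],
```

```bash
python3 -m handwheel '[[[0.0015,0.0039,0.0028],[0,0,0],0],[[0.0021,0.0061,0.0030],[0,0,0],0],[[0.0024,0.0059,0.0034],[0,0,0],0]]' 50
python3 -c "
from h import *
st();print(now());
krow([kphi(PHI0+d,10)[1] for d in (1.17,1.23,1.29,1.35)])
"

```

```text
time_s: 25.75
tcp_pos: [505.7, -172.6, 152.0]
tcp_rot: [-3.139, 0.601, -1.579]
wrist_force: [-4.3, -2.1, -2.8]
opening: 0.163
25.75 [ 505.7 -172.6  152. ] [-179.9   34.4  -90.5] F [-4.3 -2.1 -2.8] op 0.163 j [-0.59  0.41  0.02  1.54  0.49 -2.25]
(array([504.22011334, 159.02780989]), [])
[[0.0023,0.0044,0.0044],[0,0,0],0],[[0.0025,0.0046,0.0036],[0,0,0],0],[[0.0027,0.0044,0.0038],[0,0,0],0],[[0.0029,0.0042,0.0041],[0,0,0],0],
```

```bash
python3 -m handwheel '[[[0.0020,0.0044,0.0038],[0,0,0],0],[[0.0025,0.0046,0.0036],[0,0,0],0],[[0.0027,0.0044,0.0038],[0,0,0],0]]' 50
python3 -c "
from h import *
st();print(now());
krow([kphi(PHI0+d,10)[1] for d in (1.36,1.42,1.47,1.52)])
q=snapshot('scene');cv2.imwrite('pics/s15.png',cv2.resize(q['image'][80:300,180:380],None,fx=3,fy=3)[:600])
"

```

```text
time_s: 26.05
tcp_pos: [490.1, -172.7, 137.0]
tcp_rot: [-3.141, 0.599, -1.58]
wrist_force: [-1.5, -0.9, -6.3]
opening: 0.16
26.05 [ 490.1 -172.7  137. ] [-180.    34.3  -90.5] F [-1.5 -0.9 -6.3] op 0.16 j [-0.61  0.39 -0.03  1.51  0.49 -2.26]
(array([488.69606546, 144.0241585 ]), [(np.float64(0.449), np.float64(1.54))])
[[0.0022,0.0028,0.0044],[0,0,0],0],[[0.0031,0.0038,0.0045],[0,0,0],0],[[0.0027,0.0030,0.0039],[0,0,0],0],[[0.0029,0.0027,0.0042],[0,0,0],0],
```

View pics/s15.png

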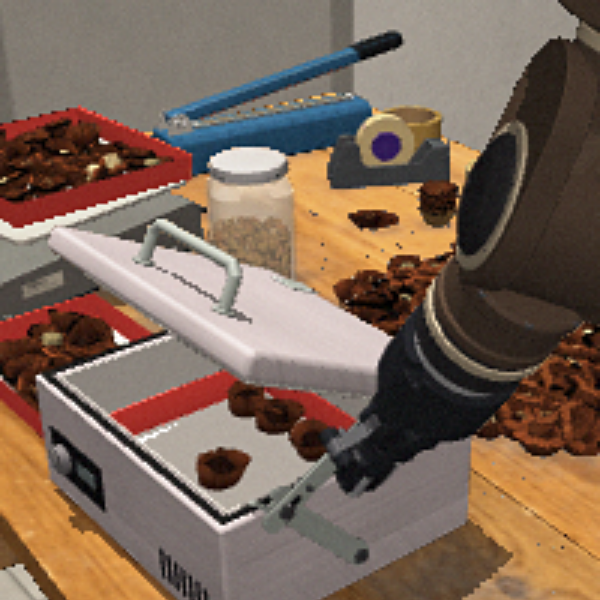

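```bash
python3 -m handwheel '[[[0.0022,0.0028,0.0040],[0,0,0],0],[[0.0028,0.0036,0.0041],[0,0,0],0],[[0.0027,0.0030,0.0039],[0,0,0],0]]' 50
python3 -c "
from h import *
st();print(now());
krow([kphi(PHI0+d,9)[1] for d in (1.52,1.56,1.6,1.64,1.67)])
"

```

```text
time_s: 26.4
tcp_pos: [478.6, -172.8, 120.4]
tcp_rot: [3.138, 0.597, -1.582]
wrist_force: [-3.3, -1.5, -4.1]
opening: 0.159
26.4 [ 478.6 -172.8  120.4] [179.8  34.2 -90.6] F [-3.3 -1.5 -4.1] op 0.159 j [-0.62  0.39 -0.08  1.48  0.48 -2.27]
(array([477.18461986, 127.43778105]), [(np.float64(0.244), np.float64(5.64))])
[[0.0018,0.0015,0.0041],[0,0,0],0],[[0.0024,0.0020,0.0036],[0,0,0],0],[[0.0026,0.0018,0.0037],[0,0,0],0],[[0.0027,0.0016,0.0040],[0,0,0],0],[[0.0022,0.0011,0.0032],[0,0,0],0],
```

```bash
python3 -m handwheel '[[[0.0018,0.0018,0.0036],[0,0,0],0],[[0.0022,0.0020,0.0034],[0,0,0],0],[[0.0022,0.0018,0.0034],[0,0,0],0],[[0,0,0],[0,0,0],0]]' 50
python3 -c "
from h import *
st();print(now());
krow([kn(0.05,9),kn(0,9)])
q=snapshot('scene');cv2.imwrite('pics/s16.png',cv2.resize(q['image'][80:300,180:380],None,fx=3,fy=3)[:600])
"

```

```text
time_s: 26.8
tcp_pos: [470.7, -172.9, 105.0]
tcp_rot: [3.133, 0.595, -1.584]
wrist_force: [-1.6, -1.9, -6.9]
opening: 0.157
26.8 [ 470.7 -172.9  105. ] [179.5  34.1 -90.8] F [-1.6 -1.9 -6.9] op 0.157 j [-0.62  0.39 -0.12  1.44  0.47 -2.27]
(array([469.20228655, 112.02306217]), [(np.float64(0.033), np.float64(2.64))])
[[0.0002,-0.0014,0.0019],[0,0,0],0],[[0.0023,0.0011,0.0033],[0,0,0],0],
```

View pics/s16.png

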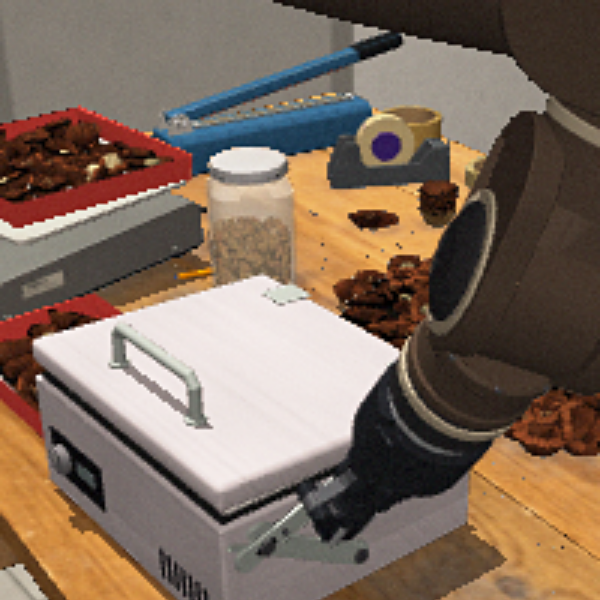

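```bash
python3 -m handwheel '[[[0.0011,0,0.0017],[0,0,0],0],[[0.0011,0,0.0017],[0,0,0],0],[[0.0011,0,0.0017],[0,0,0],0],[[0,0,0],[0,0,0],0]]' 50
python3 -c "
from h import *
st();print(now())"

```

```text
time_s: 27.25
tcp_pos: [470.4, -172.9, 99.6]
tcp_rot: [3.132, 0.594, -1.584]
wrist_force: [-5.1, -3.1, -3.9]
opening: 0.16
27.25 [ 470.4 -172.9   99.6] [179.4  34.  -90.8] F [-5.1 -3.1 -3.9] op 0.16 j [-0.62  0.39 -0.12  1.43  0.47 -2.28]
(array([468.96954478, 106.61294788]), [(np.float64(-0.009), np.float64(7.24))])
```

```bash
python3 -m handwheel '[[[0.0006,0,0.0008],[0,0,0],0],[[0.0006,0,0.0008],[0,0,0],0],[[0,0,0],[0,0,0],0],[[0,0,0],[0,0,0],0]]' 40
python3 -c "
from h import *
st();print(now())
q=snapshot('top');P=cloud(q)
for x in (410,440,480,520,560,600):
    m=(abs(P[...,0]-x)<8)&(abs(P[...,1]-80)<40)&(P[...,2]>100); print(x,np.median(P[m][:,2]).round(1))
q=snapshot('scene');cv2.imwrite('pics/s17.png',cv2.resize(q['image'][150:300,180:380],None,fx=4,fy=4)[:600])
"

```

```text
time_s: 27.65
tcp_pos: [470.7, -172.9, 98.8]
tcp_rot: [3.133, 0.594, -1.583]
wrist_force: [-3.5, -2.3, -4.2]
opening: 0.158
27.65 [ 470.7 -172.9   98.8] [179.5  34.  -90.7] F [-3.5 -2.3 -4.2] op 0.158 j [-0.62  0.39 -0.12  1.43  0.47 -2.28]
(array([469.24956151, 105.79382992]), [(np.float64(-0.008), np.float64(8.92))])
410 137.0
440 138.0
480 137.0
520 137.7
560 137.3
600 137.6
```

View pics/s17.png

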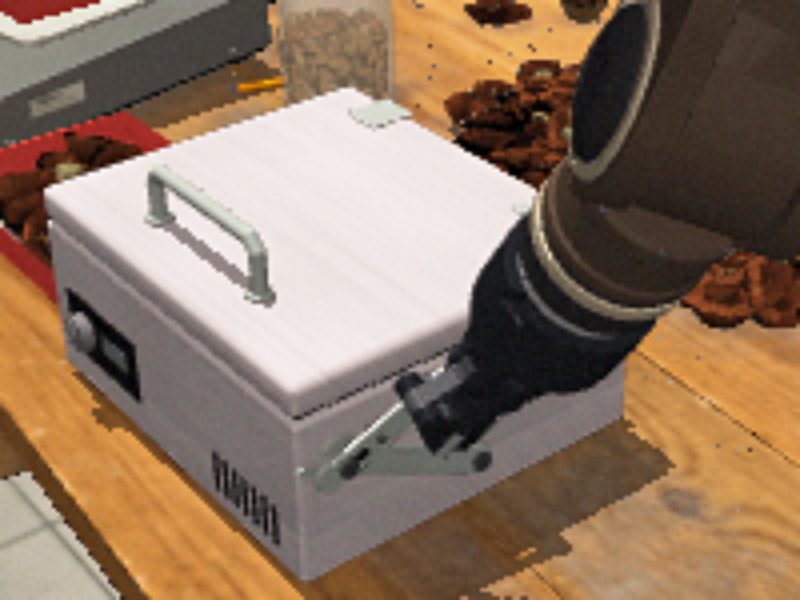

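The lid is flat: its top reads 137–138 mm from front to back, the same as shut at the start. Releasing and backing off along the tool axis.

```bash
python3 -m handwheel '[[[0.0005,0,0.0007],[0,0,0],0],[[0,0,0],[0,0,0],0],[[0,0,0],[0,0,0],0.25],[[0,0,0],[0,0,0],0.45],[[0,0,0],[0,0,0],0.6],[[0,0,0],[0,0,0],0.6],[[0,0,-0.01],[0,0,0],0.6],[[0,0,-0.02],[0,0,0],0.6],[[0,0,-0.03],[0,0,0],0.6],[[0,0,-0.03],[0,0,0],0.6],[[0,0,-0.03],[0,0,0],0.6],[[0,0,0],[0,0,0],0.6]]' 30
python3 -c "
from h import *
st()
q=snapshot('top');P=cloud(q);cv2.imwrite('pics/t18.png',q['image'])
for x in (405,440,480,520,560,600):
    m=(abs(P[...,0]-x)<8)&(abs(P[...,1]-80)<40)&(P[...,2]>100); print(x,np.median(P[m][:,2]).round(1))
m=(P[...,2]>165)&(P[...,2]<185)&(abs(P[...,0]-440)<60)&(abs(P[...,1])<80);print(P[m].mean(0))
for nm,(x,y) in dict(cup=(586,-382)).items():
    m=(P[...,2]>6)&(P[...,2]<40)&(np.hypot(P[...,0]-x,P[...,1]-y)<35); q2=P[m]; print(nm,q2.mean(0))
q=snapshot('scene');cv2.imwrite('pics/s18.png',q['image'])
"

```

```text
time_s: 28.95
tcp_pos: [473.3, -241.8, 206.6]
tcp_rot: [-3.138, 0.599, -1.577]
wrist_force: [0.7, 0.1, 0.8]
opening: 0.601
28.95 [ 473.3 -241.8  206.6] [-179.8   34.3  -90.4] F [0.7 0.1 0.8] op 0.601 j [-0.71  0.44  0.18  1.73  0.45 -2.37]
405 136.6
440 137.7
480 137.4
520 137.6
560 137.4
600 138.1
[435.09822322   1.7457038  174.58162101]
cup [ 587.18008309 -384.46832816   15.21333293]
```

View pics/s18.png

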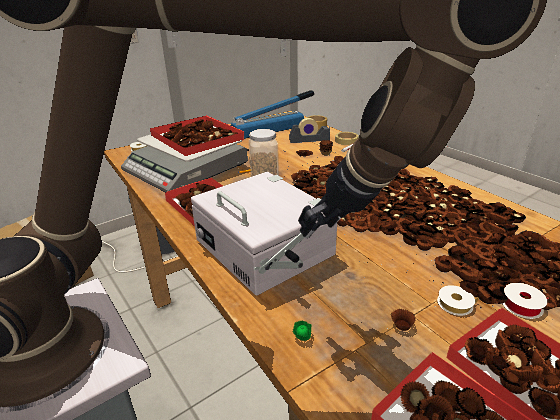

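View pics/t18.png

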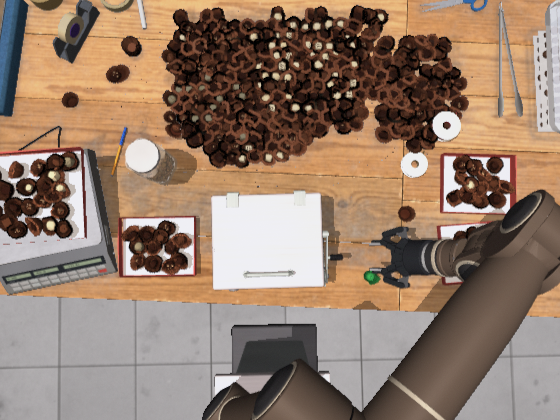

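The lid is shut, with the handle back at (435, 1.7, 174.6), the same as at the start. The empty cup, filled tray and jar have not moved, and the arm is clear of everything. Handing in.

```bash
python3 -c "
from station import *
print(job_done())"
```

```text
the job is handed in; nothing more can be done
None
```

I did the whole job and handed it in at about 29 s of the 70 s. No verdict was reported.

**What I did**
- I opened the lid by its handle to about 1.38 rad. The stay then locked at about 1.24 rad; a push of about 5 N on the lid met firm resistance, and it stayed up when let go.
- I set the stray chocolate upright in the empty front part of the tray, about 37 mm in front of the box's middle.
- I lifted the stay by its knob (lid at about 1.36 rad), folded the knee to the front, and let the lid down while holding the knob the whole way.

**Last checks**
- **Lid:** its top reads 137–138 mm from front to back, and the handle is where it was before opening to within about 0.3 mm.
- **Chocolate:** it was upright in the tray in the last pictures before the lid covered it. I could not see it once the lid was shut.
- **Other things:** the empty cup measures within 1 mm of its starting place. The filled tray, jar and green look-alike look unmoved in the top picture.
- **Robot:** the gripper is clear of everything, with wrist force close to zero.

**What disagreed**
- **Force spike:** the wrist read about 30 N on each horizontal axis when joint 4 reached the end of its range in free air, on the way to the knob. The pictures showed no contact and it was gone in the next readings.
- **Slot shift:** on the way down, my estimate of the stay's slot shift was unreliable, at times giving no answer or a value outside the 6.5–12 mm window. I went by the wrist force instead, which stayed under about 9 N.

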